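# Feed a card block along the trimmer's fence with the push stick

## Robot

A 6-joint arm with a two-finger parallel gripper is mounted at the origin on the work surface. World frame = base frame: x ahead of the robot, y to its left, z up, the work surface at z = 0. Lengths are in m, angles in rad, forces in N, time in s.
With the tool pointing down it reaches from about 0.3 to 0.875 m from the base axis. Payload 6.4 kg.
Tool frame: the origin (TCP) lies at the centre of the arm's flange, where the gripper is bolted on; the fingertips stand 173 mm ahead of it and the grasp point (between the pads) lies ctrl.grip_point_offset ahead of it (ctrl.grip_point_offset is the distance from the TCP to the grasp point, in m); z points along the fingers, y is the direction in which the jaws open and shut (so a half turn about z gives the same grasp; the last joint's range is limited). The gripper opens to 85 mm and grips with 20 to 120 N. Pads are 22 mm wide; open, the fingers measure 114 mm over their backs; the gripper's body (76 mm by 85 mm) begins 54 mm behind the grasp point. The pads swing forward as they close: fully open they stand 13 mm farther back than shut.
Start: joints at [-1.405, 0.181, 1.607, -0, 1.354, -0.206], TCP at [0.209, -0.536, 0.405] pointing down, gripper open.
Joint ranges: [-2.99, 2.99], [-0.89, 2.07], [0.3, 2.58], [-1.14, 4.28], [0, 2.63], [-3.12, 3.12]. Speed limits (rad/s): [2.57, 2.57, 3.01, 3.14, 3.14, 3.14].

## Interface

Orientations are given as a unit quaternion [w, x, y, z].
In Python, from bench import ctrl, cams, boxes_of, landmark_of gives the robot as it stands.
- The arm moves only by the shell command python3 -m handwheel 'ROWS'. ROWS is JSON, a list of rows, each an object with "offset": the shift along the tool's x, y, z in m, a list of three; "spin": the turn about the tool's z in degrees; "grip": the opening, from 0 (shut) to 1 (fully open). A call has 1 to 20 rows; each row is the pose to reach, as a shift and turn from the pose commanded when the call began, along the tool's axes at that moment; what a row does not reach only later rows make up. A row lasts 1/8 s, in which the tool goes at most 62.5 mm and 10.7 degrees, less where a joint would pass 70% of its speed; a pose out of reach is approached as far as the arm can. A call with a gripper value outside its range is refused whole. The fingers move at their own pace and stop on an object; the grip force is fixed at half the most. Time passes only in rows, so rows that repeat a pose let the fingers close. It gives the time, the measured TCP pose, the force and the opening at its end, in the units of the state.
- ctrl.get_obs(): the state, without advancing time (a new reading comes with each control period).
- cams.camera(name): name is "scene" or "top" or "wrist"; returns a dict with "color" (480x640x3 uint8, red, green, blue), "camera_matrix" (3x3 intrinsics, pixels), "view" (4x4, takes a point from world to camera coordinates); the wrist camera has in their place "tool_from_camera" (4x4, takes a point from camera to tool coordinates, whose origin is the TCP and whose axes are the flange's). Camera axes: x right, y up, looking along -z (the intrinsics and any distortion apply to the point x, -y, -z); pixel columns grow to the right and rows downward; lengths in m; the calibration is good to about 2 mm. The wrist camera is an equidistant fisheye: a pixel r from the principal point sees the ray r / f radians off the axis. A picture is of the moment at which its call begins: read the wrist's pose just before it. There is no depth.
- ctrl.hand_in(): hands the job in, once; it reports no verdict.
Trained networks look in a picture, given as the dict that the camera call returned (one of the last four; its "shot" number tells which), for a name from the list of things; names that differ only in an ending like _2 or _b are one class to them, and where a whole thing is asked for, a point or a joint stands for the part that bears it (a point fixed in the world has none). Each returns a list of dicts, best first, with "confidence" (0 to 1); they miss things now and then, are a little off and sometimes report something else, mostly with a low value. They report only what shows in the picture. A call takes as long as a camera call. They do not tell look-alikes from the thing itself.
- boxes_of(picture, thing): "uv" ([column, row] in pixels, amid what is visible of it).
- landmark_of(picture, thing): "uv" ([column, row] in pixels: a listed point, or the origin of a listed thing).
The state is a dict: "time_s": time; "q": joint angles; "dq": joint speeds; "joint_efforts": joint torques, N m; "eef_pos": TCP position; "eef_rot": TCP orientation; "wrist_force": force on the tool from outside, world axes, zero at the start; "torque": the same for the moment, N m; "opening": opening from 0.0 (shut) to 1.0 (fully open).
Only numpy, scipy, OpenCV 4.12 (cv2) and the standard library are available. Lean on these libraries where they do the work, as an engineer would, in place of code of your own. Each camera call takes 0.05 s, during which the arm holds its last target.

## Task

Pick up the orange push stick and use it, never the hand, to square the white card block up against the trimmer's aluminium fence; then feed the block along the fence under the clear guard, keeping it flat against the fence all the way, and press it firmly home against the blue back gauge without shoving the gauge off its setting. Leave the block there and lay the stick back down flat on its black mat; do not disturb the other things on the counter.

Things in the scene. Friction and masses are not known exactly. Their poses are not given: they have to be found in the camera images.
- trimmer: Desktop stack trimmer, fixed; its place and angle vary. Origin on the counter under the bed; x points across to the fence, y along the feed, z up. Grey bed, top 18 mm above the counter, x -125 to +75, y -250 to +240 mm. Aluminium fence along y: face at x = +50, 28 mm tall above the bed, y -240 to +230. A grey beam with a black hand wheel stands at y 212 to 240, 137 mm tall.
- fence_line (a point): Point on the fence's face at bed height, below the mouth of the guard; axes as the trimmer's (a block corner's gap to the fence is minus its x in this frame; y above 0 is under the guard). The clear guard plate runs from y 0 to 110 mm here, underside 52 mm and top 56 mm above the bed, yellow front edge; its posts, 10 mm thick, stand 163 mm from the fence's face on the open side.
- block: Shrink-wrapped block of cards, rigid, white with a blue band: 90 mm (x, across) by 120 mm (y, along the feed) by 36 mm tall, 0.25 to 0.5 kg. Origin: centre of its underside. It starts flat on the bed before the guard, 20 to 60 mm off the fence, up to 15 degrees askew, its x roughly towards the fence. Sliding it on the bed takes 1 to 6 N.
- block_front (a point): Lower corner of the block on the fence side, at the leading end: (+45, +60, 0) mm in the block's frame.
- block_rear (a point): Lower corner of the block on the fence side, at the trailing end: (+45, -60, 0) mm in the block's frame.
- gauge_face (a point): Point at bed height on the face of the blue back gauge, which the block's leading end must meet; axes as the trimmer's. The gauge is a plate 130 mm wide, 41 mm tall, across the bed under the guard; its setting varies. Friction holds it against about 14 N; pushed harder it slides away. A firm press is 6 to 11 N on the gauge, on top of the force that slides the block.
- stick: Orange push stick, 200 mm long, 0.16 kg, flat on the mat, nose pointing roughly along world +x. Origin: middle of its underside; x forward to the nose (x -75 to +125 mm), y left, z up. Handle: x -70 to +25 mm, 22 mm wide, 45 mm tall, best gripped across y near x = -15. Front bar up to x = 65: 22 mm wide, 28 mm tall.
- mat: Black rubber parking mat for the stick, fixed, 250 (x) by 100 (y) by 3 mm. Origin: centre of its underside.
- tape_measure: Yellow and black tape measure, 75 x 40 x 66 mm, bystander. Origin: centre of its underside.
- stapler: Blue stapler, 150 x 36 x 50 mm, bystander. Origin: centre of its underside.
- mug: Blue mug, 80 mm wide, 95 mm tall, bystander. Origin: centre of its underside.
- stick_notch (a point): Inner corner of the stick's nose, at (85, 4, 0) mm in its frame. The shoe (x 65 to 85, y -20 to +12, 28 mm tall) has a front face to push the block's trailing face and a right side (y = -20) to push it sideways; a lip on the left (y 4 to 12) runs on to x = 125 and lies along the block's side away from the fence, so the notch takes the trailing corner on that side.
Mind the look-alikes: they are no part of the job. There is more than one size of the stick; the one meant has the size given above. There is more than one size of the block; the job needs the larger.

How it is judged:
On the way, in this order (a step that is already met when the one before it is completed fails the run):
1. the block lies square against the fence (both fence-side corners within 3.5 mm of it) while still in front of the guard (x of each of block_front, block_rear in the frame of fence_line above -0.0035 m and y of block_front in the frame of fence_line below 0 m), for 0.2 s.
2. the stick presses the block home: 4 N or more between block and gauge, block still within 3.5 mm of the fence (x of each of block_front, block_rear in the frame of fence_line above -0.0035 m and contact force between block and gauge above 4 N and contact force between stick and block above 4 N), for 0.2 s.
At the end, for the whole second after the job is handed in: The block lies flat and still, both fence-side corners within 3.5 mm of the fence and its leading end within 3 mm of the gauge, the gauge within 4 mm of its setting; the stick lies flat and still on the mat, its middle within 75 mm along and 50 mm across of the mat's centre (x of each of block_front, block_rear in the frame of fence_line above -0.0035 m and y of block_front in the frame of gauge_face between -0.003 and 0.003 m and distance of gauge_face from where it was at the start of the episode below 0.004 m and angle between block's own z axis and vertical below 0.03 rad and angle between stick's own z axis and vertical below 0.06 rad and x of stick in the frame of mat between -0.075 and 0.075 m and y of stick in the frame of mat between -0.05 and 0.05 m and z of stick in the frame of mat below 0.008 m and linear speed of each of stick, block below 0.01 m/s); the robot touches nothing.
It fails at once if the hand or arm touches the block (contact force between any of the fingers, the arm and block above 0.5 N).
It fails at once if a fence-side corner of the block stands more than 6 mm off the fence while the block is under the guard (y of block_front in the frame of fence_line above 0.005 m and x of any of block_front, block_rear in the frame of fence_line below -0.006 m).
It fails at once if the gauge is shoved more than 4 mm off its setting (distance of gauge_face from where it was at the start of the episode above 0.004 m).
It fails at once if the tape measure, stapler or mug is moved more than 20 mm (distance of any of tape_measure, stapler, mug from where it was at the start of the episode above 0.02 m).
It also fails if it takes over 72 s, if anything falls off the work surface, if the arm or the gripper's body presses on something with over 40 N, if the wrist force passes 120 N, or if a joint passes its speed limit or range.

## Working session

There is one attempt and no reset: what is moved stays moved. The work goes in short steps, Python scripts to look and compute and a shell command to move; the robot and the scene stay as the last step left them, time stands still between calls to the robot, and variables do not carry over. Pictures are saved under pics/ and viewed, and the job is handed in when it is done.

```bash
mkdir -p pics; ls; cat > h.py <<'E'
import numpy as np, cv2
from bench import ctrl, cams, boxes_of, landmark_of
def save(p,n): cv2.imwrite('pics/'+n, cv2.cvtColor(p['color'],cv2.COLOR_RGB2BGR))
E
python3 - <<'E'
from h import *
o=ctrl.get_obs(); print(o, ctrl.grip_point_offset)
for n in ['scene','top','wrist']:
    p=cams.camera(n); save(p,n+'0.png')
    print(n,{k:(np.round(v,4).tolist() if hasattr(v,'shape') else v) for k,v in p.items() if k!='color'})
    for t in ['block','stick','mat','tape_measure','stapler','mug','trimmer']:
        print(t,[(np.round(b['uv']).tolist(),round(b['confidence'],2)) for b in boxes_of(p,t)],'LM',[(np.round(b['uv'],1).tolist(),round(b['confidence'],2)) for b in landmark_of(p,t)])
    for t in ['fence_line','block_front','block_rear','gauge_face','stick_notch']:
        print(t,[(np.round(b['uv'],1).tolist(),round(b['confidence'],2)) for b in landmark_of(p,t)])
E
```

```text
pics
{'time_s': 0.0, 'q': array([-1.40527627e+00,  1.81544141e-01,  1.60798901e+00,  5.95559951e-07,
        1.35383101e+00, -2.06263691e-01]), 'dq': array([ 0.00017685, -0.00212382, -0.00015594,  0.00105745,  0.00018722,
       -0.00171834]), 'joint_efforts': array([-1.64378027e-03, -4.44873297e+01, -3.51339984e+01, -6.02784567e-04,
        9.01794643e-03,  5.93422644e-07]), 'eef_pos': array([ 0.20887816, -0.53544827,  0.40379134]), 'eef_rot': array([-8.85560968e-04,  9.82771429e-01,  1.84822979e-01,  1.83337849e-05]), 'wrist_force': array([-0.10441567, -0.62979267,  0.71839583]), 'torque': array([-0.05091847,  0.05322283, -0.0248471 ]), 'opening': 1.0007929325579594} 0.1547
scene {'camera_matrix': [[445.8481, 0.0, 321.6206], [0.0, 445.8481, 248.2428], [0.0, 0.0, 1.0]], 'view': [[-0.3123, 0.95, -0.0041, 0.2517], [-0.6302, -0.2039, 0.7492, 0.3509], [0.7109, 0.2366, 0.6623, -1.7428], [0.0, 0.0, 0.0, 1.0]], 'shot': 1}
block [([229.0, 248.0], 0.98), ([319.0, 228.0], 0.68)] LM [([320.7, 232.6], 0.83), ([329.4, 248.0], 0.73), ([230.4, 251.2], 0.72)]
stick [([230.0, 206.0], 0.71), ([172.0,
[... 1597 characters left out ...]
95.6], 0.52)]
block_front [([422.5, 201.1], 0.95), ([475.0, 264.4], 0.57)]
block_rear [([454.7, 205.9], 0.63)]
gauge_face [([235.3, 236.0], 0.98)]
stick_notch [([476.7, 264.0], 0.64), ([564.7, 296.6], 0.64)]
wrist {'camera_matrix': [[371.6483, 0.0, 323.1978], [0.0, 371.6483, 242.7732], [0.0, 0.0, 1.0]], 'tool_from_camera': [[0.0001, 0.9619, 0.2735, 0.0682], [1.0, -0.0001, 0.0, -0.0004], [0.0, 0.2735, -0.9619, 0.0307], [0.0, 0.0, 0.0, 1.0]], 'shot': 3}
block [] LM []
stick [([517.0, 26.0], 0.8)] LM []
mat [([261.0, 14.0], 0.96)] LM []
tape_measure [] LM []
stapler [] LM []
mug [] LM []
trimmer [] LM []
fence_line []
block_front []
block_rear []
gauge_face []
stick_notch [([516.2, 29.5], 0.6)]
```

View pics/scene0.png

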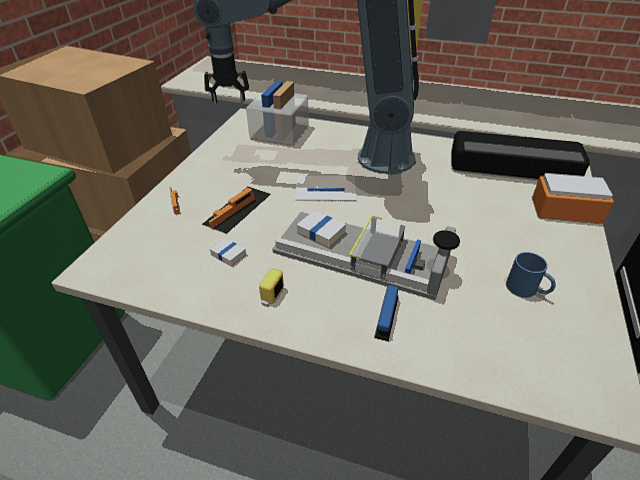

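View pics/top0.png

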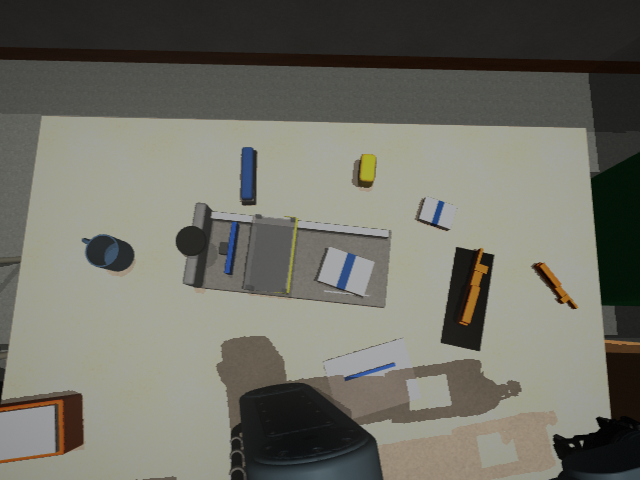

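View pics/wrist0.png

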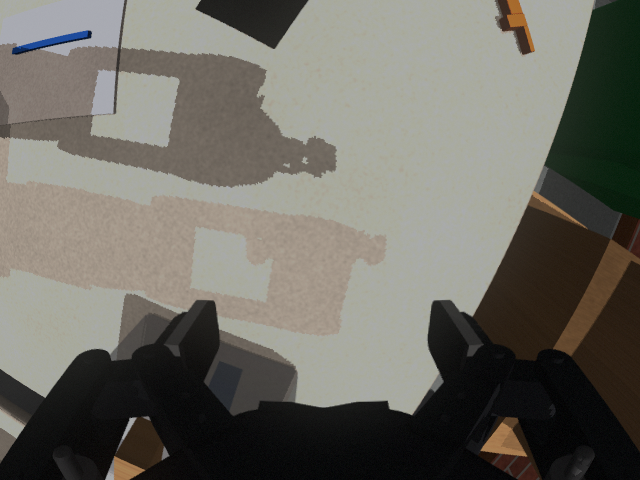

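Top view: up is world +x and left is world +y.
- **Sticks:** a large one on the mat at (472,288) and a small one on the bare counter at (555,285).
- **Blocks:** a large one on the bed at (347,270) and a small one on the counter at (437,213).
- **Choice:** the stick on the mat and the block on the bed. I'll check both in a crop.

```bash
python3 - <<'E'
import cv2
a=cv2.imread('pics/top0.png')
cv2.imwrite('pics/t_a.png',cv2.resize(a[190:320,170:400],None,fx=3.4,fy=3.4,interpolation=cv2.INTER_CUBIC))
cv2.imwrite('pics/t_b.png',cv2.resize(a[235:365,400:600],None,fx=4,fy=4,interpolation=cv2.INTER_CUBIC))
a=cv2.imread('pics/scene0.png')
cv2.imwrite('pics/s_a.png',cv2.resize(a[170:320,150:460],None,fx=2.5,fy=2.5,interpolation=cv2.INTER_CUBIC))
E
```

```text
(no output)
```

View pics/t_a.png

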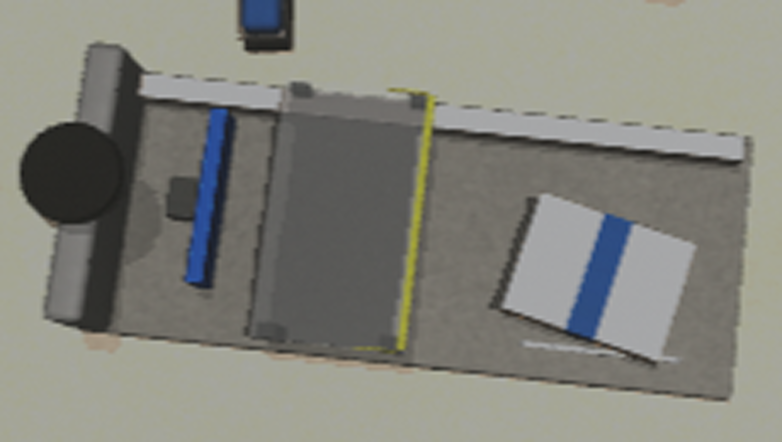

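View pics/t_b.png

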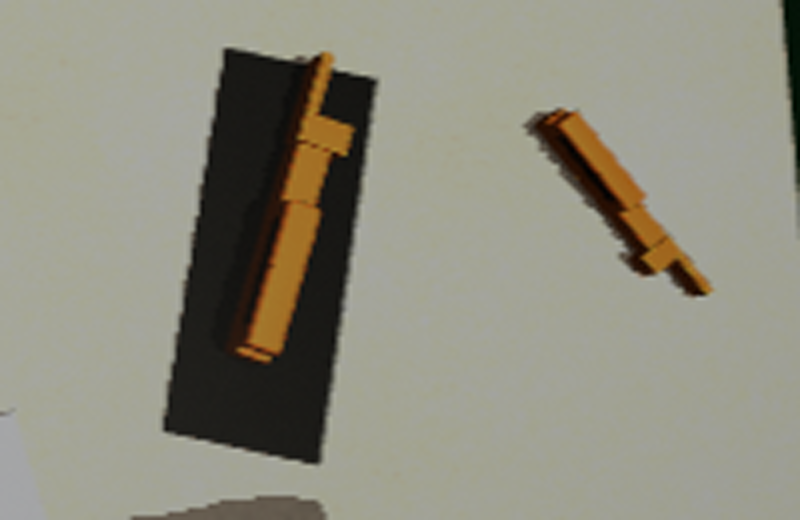

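View pics/s_a.png

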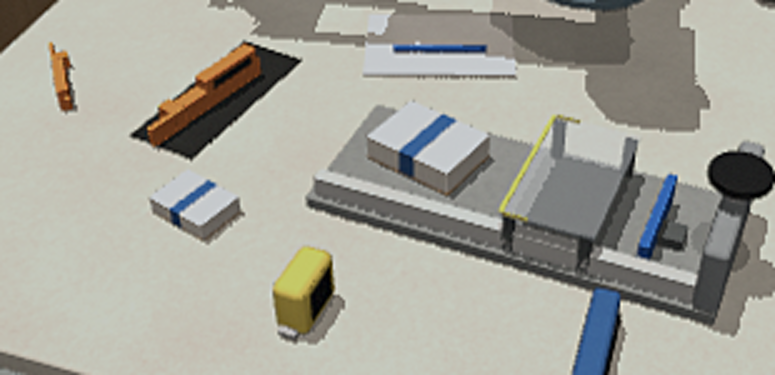

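```bash
cat >> h.py <<'E'
def ray(p,uv):
    K=p['camera_matrix']; V=np.array(p['view']); R=V[:3,:3]; c=-R.T@V[:3,3]
    x=(uv[0]-K[0,2])/K[0,0]; y=(uv[1]-K[1,2])/K[1,1]
    return c, R.T@np.array([x,-y,-1.])
def at(p,uv,z):
    c,d=ray(p,uv); return c+d*(z-c[2])/d[2]
def proj(p,X):
    K=p['camera_matrix'];V=np.array(p['view']); c=V[:3,:3]@np.asarray(X)+V[:3,3]
    return np.array([K[0,0]*c[0]/-c[2]+K[0,2], K[1,1]*-c[1]/-c[2]+K[1,2]])
def tri(ps,uvs):
    A=np.zeros((3,3));b=np.zeros(3)
    for p,uv in zip(ps,uvs):
        c,d=ray(p,uv); d=d/np.linalg.norm(d); M=np.eye(3)-np.outer(d,d); A+=M;b+=M@c
    return np.linalg.solve(A,b)
E
python3 - <<'E'
from h import *
p=cams.camera('top'); s=cams.camera('scene')
f=lambda x,y:(170+(x+.5)/3.4-.5,190+(y+.5)/3.4-.5)
g=lambda x,y:(400+(x+.5)/4-.5,235+(y+.5)/4-.5)
def sh(n,uv,z): X=at(p,uv,z); print(n,np.round(X,4)); return X
F=sh('bed near-fence rear corner outer',f(748,140),.046)
a=sh('fence top inner rear',f(743,160),.046); b=sh('fence inner top near guard',f(436,127),.046); c=sh('fence inner far',f(140,95),.046)
print(np.degrees(np.arctan2(*(b-a)[[1,0]])),np.degrees(np.arctan2(*(c-a)[[1,0]])))
sh('bed rear open',f(730,398),.018)
B=[sh('blk',f(*q),.054) for q in [(541,194),(694,243),(655,362),(502,305)]]
print([np.linalg.norm(B[i]-B[i-3]) for i in range(4)])
sh('gauge bot', f(226,120),.059); sh('g2',f(206,285),.059)
M=[sh('mat',g(*q),.003) for q in [(225,48),(377,78),(320,464),(163,431)]]
print([np.linalg.norm(M[i]-M[i-3]) for i in range(4)])
sh('lip tip top',g(326,53),.031)
q=[(320,206),(290,201),(247,346),(279,356)]
H=[sh('handle top',g(*k),.048) for k in q]
print([np.linalg.norm(H[i]-H[i-3]) for i in range(4)])
for t in ['stick','block','block_front','block_rear','fence_line','gauge_face','stick_notch']:
    z={'stick':.003,'stick_notch':.003}.get(t,.018)
    for nm,q in (('top',p),('scene',s)):
        print(t,nm,[(np.round(at(q,l['uv'],z),4).tolist(),round(l['confidence'],2)) for l in landmark_of(q,t)])
E
```

```text
bed near-fence rear corner outer [ 0.6355 -0.2014  0.046 ]
fence top inner rear [ 0.6203 -0.1977  0.046 ]
fence inner top near guard [0.6401 0.0308 0.046 ]
fence inner far [0.6594 0.2521 0.046 ]
85.0408721755514 85.02337721319022
bed rear open [ 0.4462 -0.1914  0.018 ]
blk [ 0.59   -0.0483  0.054 ]
blk [ 0.5563 -0.1606  0.054 ]
blk [ 0.4694 -0.1328  0.054 ]
blk [ 0.508  -0.0217  0.054 ]
[np.float64(0.11732499784192933), np.float64(0.09123972879347061), np.float64(0.11761400700856972), np.float64(0.0861864742951983)]
gauge bot [0.6392 0.1844 0.059 ]
g2 [0.5174 0.1919 0.059 ]
mat [ 0.606  -0.3804  0.003 ]
mat [ 0.5884 -0.479   0.003 ]
mat [ 0.3428 -0.4324  0.003 ]
mat [ 0.361  -0.3342  0.003 ]
[np.float64(0.10018758451098779), np.float64(0.24999599968055122), np.float64(0.09984067042577109), np.float64(0.2493383008023447)]
lip tip top [ 0.5995 -0.4368  0.031 ]
handle top [ 0.5006 -0.4236  0.048 ]
handle top [ 0.5033 -0.4051  0.048 ]
handle top [ 0.4143 -0.3756  0.048 ]
handle top [ 0.4087 -0.395   0.048 ]
[np.float64(0.01868782548286305), np.float64(0.09367924294812882), np.float64(0.0
[... 446 characters left out ...]
0.69), ([0.4818, -0.4028, 0.018], 0.24)]
block_front scene [([0.754, -0.2812, 0.018], 0.94), ([0.5879, -0.0535, 0.018], 0.63)]
block_rear top [([0.7101, -0.3788, 0.018], 0.79)]
block_rear scene [([0.5496, -0.1653, 0.018], 0.93), ([0.7226, -0.366, 0.018], 0.83), ([0.4981, -0.3949, 0.018], 0.59)]
fence_line top [([0.645, 0.0346, 0.018], 0.71)]
fence_line scene [([0.6252, 0.0276, 0.018], 0.93), ([0.4938, -0.3941, 0.018], 0.29)]
gauge_face top [([0.6089, 0.2018, 0.018], 0.86)]
gauge_face scene [([0.6104, 0.1829, 0.018], 0.73)]
stick_notch top [([0.4826, -0.6595, 0.003], 0.97), ([0.5641, -0.4325, 0.003], 0.96)]
stick_notch scene [([0.5586, -0.4356, 0.003], 0.71), ([0.5071, -0.6468, 0.003], 0.63)]
```

Sizes measured in the top view: handle about 95 x 20 mm, mat 250 x 100 mm, bed block about 120 x 90 mm. They match the descriptions, so the stick on the mat and the block on the bed are the right ones. Moving above the handle now to check with the wrist camera.

```bash
cat >> h.py <<'E'
from scipy.spatial.transform import Rotation as Rn
def pose():
    o=ctrl.get_obs(); w,x,y,z=o['eef_rot']; return o['eef_pos'],Rn.from_quat([x,y,z,w]).as_matrix(),o
def plan(xyz,yaw):
    """offset and spin to bring TCP to xyz with tool x heading yaw (deg)"""
    P,R,o=pose(); d=R.T@(np.array(xyz)-P); h=np.degrees(np.arctan2(R[1,0],R[0,0]))
    s=(h-yaw+180)%360-180
    print('t',round(o['time_s'],2),'P',np.round(P,4),'head',round(h,2),'F',np.round(o['wrist_force'],2),'T',np.round(o['torque'],3),'open',round(o['opening'],3))
    print('offset',np.round(d,4).tolist(),'spin',round(s,2))
def wpix(p,P,R,X):
    T=np.array(p['tool_from_camera']); K=p['camera_matrix']
    t=R.T@(np.asarray(X)-P); c=T[:3,:3].T@(t-T[:3,3]); v=np.array([c[0],-c[1],-c[2]])
    th=np.arctan2(np.hypot(v[0],v[1]),v[2]); ph=np.arctan2(v[1],v[0])
    return np.array([K[0,2]+K[0,0]*th*np.cos(ph),K[1,2]+K[1,1]*th*np.sin(ph)])
def wat(p,P,R,uv,z):
    T=np.array(p['tool_from_camera']); K=p['camera_matrix']
    a=(uv[0]-K[0,2])/K[0,0]; b=(uv[1]-K[1,2])/K[1,1]; th=np.hypot(a,b); 
    v=np.array([np.sin(th)*a/th,-np.sin(th)*b/th,-np.cos(th)])
    d=R@(T[:3,:3]@v); c=P+R@T[:3,3]; return c+d*(z-c[2])/d[2]
E
python3 -m handwheel '[{"offset":[0.06,-0.006,0],"spin":10,"grip":1},{"offset":[0.12,-0.012,0.02],"spin":20,"grip":1},{"offset":[0.18,-0.018,0.05],"spin":30,"grip":1},{"offset":[0.24,-0.024,0.08],"spin":39,"grip":1},{"offset":[0.288,-0.03,0.1],"spin":39,"grip":1},{"offset":[0.288,-0.03,0.1],"spin":39,"grip":1},{"offset":[0.288,-0.03,0.1],"spin":39,"grip":1},{"offset":[0.288,-0.03,0.1],"spin":39,"grip":1}]'
python3 - <<'E'
from h import *
plan([.466,-.403,.185],-17.8)
P,R,o=pose(); p=cams.camera('wrist'); save(p,'w1.png')
for t in ['stick','stick_notch']: 
  for l in landmark_of(p,t): print(t,np.round(l['uv'],1),np.round(wat(p,P,R,l['uv'],.003),4),l['confidence'])
E
```

```text
time_s: 4.8
eef_pos: [0.4656, -0.4042, 0.3057]
eef_rot: [0.001, 0.988, -0.155, 0.0]
wrist_force: [0.1, 0.3, -0.3]
opening: 1.005
t 4.8 P [ 0.4656 -0.4042  0.3057] head -17.78 F [ 0.11  0.28 -0.33] T [-0.015  0.01   0.004] open 1.005
offset [-0.0001, -0.0014, 0.1207] spin 0.02
stick [547.9  93. ] [ 0.5221 -0.6159  0.003 ] 0.79
stick [317.2 214.7] [ 0.4791 -0.4047  0.003 ] 0.77
stick_notch [590.9 138.7] [ 0.4756 -0.6537  0.003 ] 0.95
stick_notch [314.4  98.1] [ 0.5618 -0.4293  0.003 ] 0.83
```

View pics/w1.png

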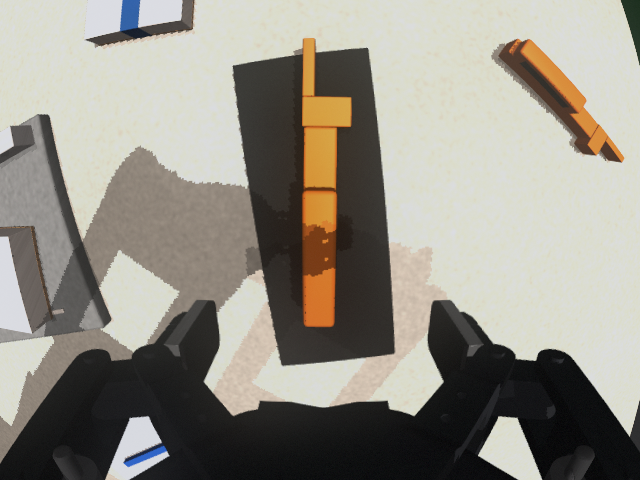

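Wrist view: the stick lies upright in the frame (handle at column 319, rows 190–325, nose at rows 40–125) between the fingers, whose centre is about column 322. Descending and gripping.

```bash
python3 -m handwheel '[{"offset":[0,-0.0025,0.06],"spin":0,"grip":1},{"offset":[0,-0.0025,0.1],"spin":0,"grip":1},{"offset":[0,-0.0025,0.12],"spin":0,"grip":1},{"offset":[0,-0.0025,0.12],"spin":0,"grip":1},{"offset":[0,-0.0025,0.12],"spin":0,"grip":0},{"offset":[0,-0.0025,0.12],"spin":0,"grip":0},{"offset":[0,-0.0025,0.12],"spin":0,"grip":0},{"offset":[0,-0.0025,0.12],"spin":0,"grip":0},{"offset":[0,-0.0025,0.12],"spin":0,"grip":0},{"offset":[0,-0.0025,0.12],"spin":0,"grip":0}]'
python3 - <<'E'
from h import *
P,R,o=pose(); print(o['time_s'],P,o['opening'],o['wrist_force'])
p=cams.camera('wrist'); save(p,'w2.png')
E
```

```text
time_s: 6.2
eef_pos: [0.4675, -0.4011, 0.1858]
eef_rot: [0.001, 0.988, -0.154, 0.001]
wrist_force: [-1.1, 0.4, 6.5]
opening: 0.253
6.2 [ 0.46749627 -0.40112112  0.18576522] 0.25305709722974484 [-1.09131985  0.35398534  6.53770447]
```

View pics/w2.png

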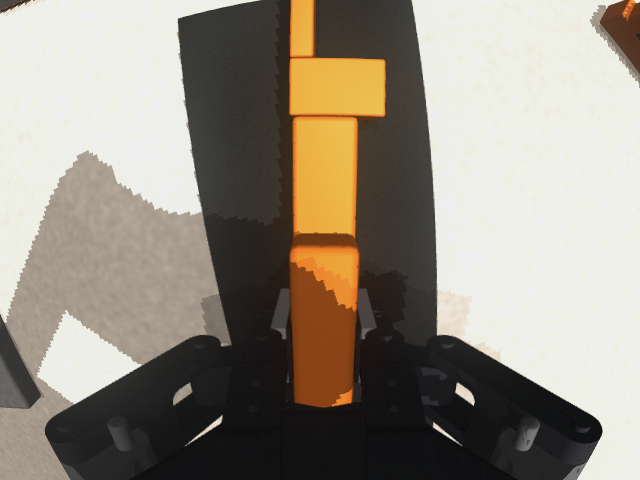

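Gripped across the handle (opening 0.253 ≈ 21.5 mm). I'll measure the notch in tool coordinates from this view, then lift.

```bash
python3 -m handwheel '[{"offset":[0,0,-0.05],"spin":0,"grip":0},{"offset":[0,0,-0.1],"spin":0,"grip":0},{"offset":[0,0,-0.1],"spin":0,"grip":0},{"offset":[0,0,-0.1],"spin":0,"grip":0}]'
python3 - <<'E'
from h import *
P0=np.array([0.4675,-0.4011,0.1858])
P,R,o=pose(); print(o['time_s'],P,o['wrist_force'],o['torque'],o['opening'])
p=cams.camera('wrist'); save(p,'w3.png')
for n,uv in dict(notch=(314.5,58),shoe_r=(385,60),shoe_rr=(385,115),shoe_lr=(290,115),shoe_fl=(290,58),).items():
    X=wat(p,P0,R,uv,.031); print(n,np.round((R.T@(X-P0))*1000,1))
# trimmer frame
t=cams.camera('top'); save(t,'top1.png')
f=lambda x,y:(170+(x+.5)/3.4-.5,190+(y+.5)/3.4-.5)
th=np.radians(85.03); yh=np.array([np.cos(th),np.sin(th)]); xh=np.array([yh[1],-yh[0]])
a=np.array([.6203,-.1977])
def fr(X): d=X[:2]-a; return np.round([d@xh*1e3,d@yh*1e3],1)
for n,q,z in [('yellow fence',(432,93),.074),('yellow open',(404,350),.074),('gauge f',(230,112),.059),('gauge o',(207,286),.059),('blk fr',(541,194),.054),('rr',(694,243),.054),('ro',(655,362),.054),('fo',(502,305),.054)]:
    print(n,fr(at(t,f(*q),z)))
E
```

```text
time_s: 6.75
eef_pos: [0.4667, -0.4003, 0.2838]
eef_rot: [-0.0, 0.988, -0.154, -0.001]
wrist_force: [-0.2, -0.3, -2.7]
opening: 0.25
6.75 [ 0.46674183 -0.40028209  0.28379075] [-0.19488236 -0.31902406 -2.66739252] [0.02894544 0.03169276 0.00655405] 0.250237584271356
notch [ 96.   -2.3 154.7]
shoe_r [ 95.9  21.  154.7]
shoe_rr [ 76.9  21.  154.7]
shoe_lr [ 76.7 -10.4 154.7]
shoe_fl [ 96.2 -10.4 154.7]
yellow fence [ 19.1 233. ]
yellow open [-168.   230.4]
gauge f [ -8.  380.3]
gauge o [-136.9  378.4]
blk fr [-43.1 146.3]
rr [-66.9  31.4]
ro [-155.9   51.6]
fo [-127.1  165.6]
```

View pics/w3.png

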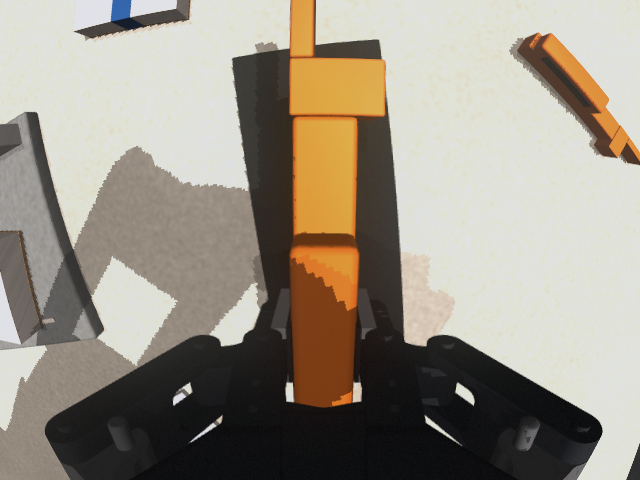

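Lifted, and the stick is held straight; the notch sits at about (96, -2) mm in tool x, y. The gauge top edge is about 379 mm from the fence's rear end, and the guard mouth about 231 mm.

```bash
cat >> h.py <<'E'
th=np.radians(85.03); yh=np.array([np.cos(th),np.sin(th)]); xh=np.array([yh[1],-yh[0]]); a0=np.array([.6203,-.1977])
def W(xi,eta,z): q=a0+xi/1e3*xh+eta/1e3*yh; return [q[0],q[1],z]
def Fr(X): d=np.asarray(X)[:2]-a0; return np.round([d@xh*1e3,d@yh*1e3],1)
def st():
    P,R,o=pose(); F=o['wrist_force'][:2]; h=np.degrees(np.arctan2(R[1,0],R[0,0]))
    print('t',round(o['time_s'],2),'xi,eta',Fr(P),'z',round(P[2],4),'head',round(h,2),'Fxi %.2f Feta %.2f Fz %.2f'%(F@xh,F@yh,o['wrist_force'][2]),'Tz %.3f'%o['torque'][2],'open',round(o['opening'],3))
E
python3 - <<'E'
from h import *
plan(W(-197,2,.284),85.03)
E
```

```text
t 6.85 P [ 0.4665 -0.4     0.2825] head -17.7 F [-0.05  0.88 -0.69] T [-0.001 -0.032 -0.035] open 0.249
offset [-0.1076, -0.198, -0.0007] spin -102.73
```

```bash
python3 -m handwheel '[{"offset":[-0.02,-0.02,0],"spin":-10.5,"grip":0},{"offset":[-0.035,-0.045,0],"spin":-21,"grip":0},{"offset":[-0.05,-0.07,0],"spin":-31.5,"grip":0},{"offset":[-0.06,-0.095,0],"spin":-42,"grip":0},{"offset":[-0.07,-0.12,0],"spin":-52.5,"grip":0},{"offset":[-0.08,-0.14,0],"spin":-63,"grip":0},{"offset":[-0.09,-0.16,0],"spin":-73.5,"grip":0},{"offset":[-0.1,-0.18,0],"spin":-84,"grip":0},{"offset":[-0.1076,-0.19,0],"spin":-94.5,"grip":0},{"offset":[-0.1076,-0.198,0],"spin":-102.7,"grip":0},{"offset":[-0.1076,-0.198,0],"spin":-102.7,"grip":0},{"offset":[-0.1076,-0.198,0],"spin":-102.7,"grip":0}]'
python3 - <<'E'
from h import *
st(); plan(W(-197,2,.2035),85.03)
P,R,o=pose(); p=cams.camera('wrist'); save(p,'w4.png')
for n,q in dict(fence_rear=W(0,0,.046),fence_200=W(0,200,.046),blk_ro=W(-155.9,51.6,.054),fo=W(-127.1,165.6,.054),rr=W(-66.9,31.4,.054),fr=W(-43.1,146.3,.054)).items(): print(n,np.round(wpix(p,P,R,q)))
E
```

```text
time_s: 8.35
eef_pos: [0.4246, -0.1795, 0.284]
eef_rot: [-0.001, 0.738, 0.675, -0.0]
wrist_force: [0.1, 0.0, -1.2]
opening: 0.253
t 8.35 xi,eta [-196.6    1.2] z 0.284 head 84.84 Fxi 0.15 Feta 0.02 Fz -1.21 Tz 0.007 open 0.253
t 8.35 P [ 0.4246 -0.1795  0.284 ] head 84.84 F [ 0.15  0.01 -1.21] T [-0.035 -0.012  0.007] open 0.253
offset [0.0008, -0.0003, 0.0805] spin -0.19
fence_rear [597. 257.]
fence_200 [603. -15.]
blk_ro [401. 176.]
fo [448. -17.]
rr [537. 215.]
fr [571.  38.]
```

View pics/w4.png

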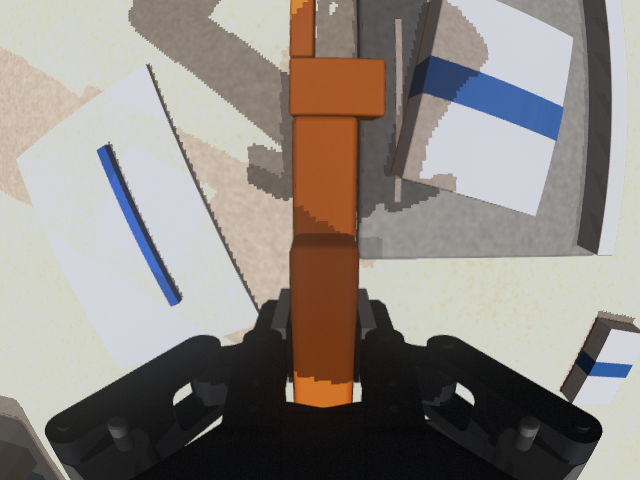

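The wrist view agrees with the projected frame: block corner seen at (400,180) against a predicted (401,176), and fence end at (597,255) against (597,257). Descending next to the block, then pushing sideways in stages.

```bash
python3 -m handwheel '[{"offset":[0.001,0,0.04],"spin":-0.2,"grip":0},{"offset":[0.001,0,0.07],"spin":-0.2,"grip":0},{"offset":[0.001,0,0.08],"spin":-0.2,"grip":0},{"offset":[0.001,0.006,0.08],"spin":-0.2,"grip":0},{"offset":[0.001,0.012,0.08],"spin":-0.2,"grip":0},{"offset":[0.001,0.018,0.08],"spin":-0.2,"grip":0},{"offset":[0.001,0.024,0.08],"spin":-0.2,"grip":0},{"offset":[0.001,0.03,0.08],"spin":-0.2,"grip":0},{"offset":[0.001,0.035,0.08],"spin":-0.2,"grip":0},{"offset":[0.001,0.04,0.08],"spin":-0.2,"grip":0},{"offset":[0.001,0.045,0.08],"spin":-0.2,"grip":0},{"offset":[0.001,0.05,0.08],"spin":-0.2,"grip":0}]'
python3 - <<'E'
from h import *
st(); p=cams.camera('wrist'); save(p,'w5.png'); st()
E
```

```text
time_s: 9.9
eef_pos: [0.4749, -0.1828, 0.2046]
eef_rot: [-0.0, 0.736, 0.677, -0.0]
wrist_force: [-2.1, 0.0, -2.4]
opening: 0.25
t 9.9 xi,eta [-146.1    2.2] z 0.2046 head 85.2 Fxi -2.13 Feta -0.14 Fz -2.36 Tz 0.103 open 0.25
t 9.95 xi,eta [-145.5    2.2] z 0.2048 head 85.19 Fxi -0.51 Feta 0.77 Fz -1.23 Tz 0.080 open 0.249
```

View pics/w5.png

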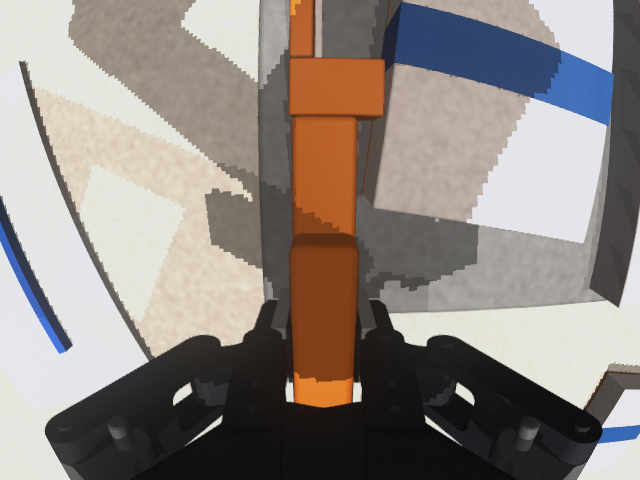

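The shoe's right side is in contact at about (383,75) with roughly 2 N, and the block is still askew. Pushing on.

```bash
python3 -m handwheel '[{"offset":[0,0.005,0],"spin":0,"grip":0},{"offset":[0,0.01,0],"spin":0,"grip":0},{"offset":[0,0.015,0],"spin":0,"grip":0},{"offset":[0,0.02,0],"spin":0,"grip":0},{"offset":[0,0.024,0],"spin":0,"grip":0},{"offset":[0,0.028,0],"spin":0,"grip":0},{"offset":[0,0.028,0],"spin":0,"grip":0}]'
python3 - <<'E'
from h import *
st(); p=cams.camera('wrist'); save(p,'w6.png'); st()
E
```

```text
time_s: 10.82
eef_pos: [0.503, -0.1851, 0.2048]
eef_rot: [0.0, 0.736, 0.677, 0.0]
wrist_force: [0.4, 0.9, -0.8]
opening: 0.243
t 10.82 xi,eta [-117.9    2.4] z 0.2048 head 85.19 Fxi 0.31 Feta 0.88 Fz -0.83 Tz 0.021 open 0.243
t 10.88 xi,eta [-118.     2.3] z 0.2049 head 85.19 Fxi -0.28 Feta 0.39 Fz -1.62 Tz 0.021 open 0.251
```

View pics/w6.png

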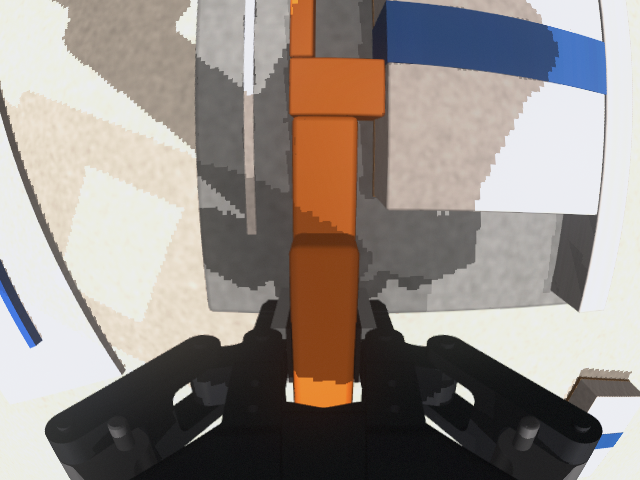

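The block now lies parallel to the shoe, with a few mm left to the fence. Continuing in 1 mm rows and watching the force.

```bash
python3 -m handwheel '[{"offset":[0,0.002,0],"spin":0,"grip":0},{"offset":[0,0.004,0],"spin":0,"grip":0},{"offset":[0,0.005,0],"spin":0,"grip":0},{"offset":[0,0.006,0],"spin":0,"grip":0}]'
python3 -c "from h import *;st()"
python3 -m handwheel '[{"offset":[0,0.001,0],"spin":0,"grip":0},{"offset":[0,0.002,0],"spin":0,"grip":0}]'
python3 -c "from h import *;st()"
```

```text
time_s: 11.38
eef_pos: [0.5085, -0.1856, 0.2047]
eef_rot: [-0.0, 0.736, 0.677, -0.0]
wrist_force: [-4.0, 0.4, -0.8]
opening: 0.249
t 11.38 xi,eta [-112.4    2.4] z 0.2047 head 85.21 Fxi -3.99 Feta 0.03 Fz -0.78 Tz 0.272 open 0.249
time_s: 11.62
eef_pos: [0.5106, -0.1858, 0.2047]
eef_rot: [-0.0, 0.736, 0.677, -0.0]
wrist_force: [-2.0, 0.5, -0.7]
opening: 0.252
t 11.62 xi,eta [-110.3    2.3] z 0.2047 head 85.2 Fxi -2.05 Feta 0.36 Fz -0.71 Tz 0.259 open 0.252
```

```bash
python3 -m handwheel '[{"offset":[0,0.001,0],"spin":0,"grip":0},{"offset":[0,0.001,0],"spin":0,"grip":0}]'
python3 -c "from h import *;st()"
python3 -m handwheel '[{"offset":[0,0.001,0],"spin":0,"grip":0},{"offset":[0,0.001,0],"spin":0,"grip":0}]'
python3 - <<'E'
from h import *
st(); p=cams.camera('wrist'); save(p,'w7.png'); st()
E
```

```text
time_s: 11.88
eef_pos: [0.5112, -0.1857, 0.2045]
eef_rot: [-0.001, 0.736, 0.677, -0.0]
wrist_force: [-5.1, 0.9, 0.3]
opening: 0.247
t 11.88 xi,eta [-109.7    2.5] z 0.2045 head 85.23 Fxi -5.18 Feta 0.46 Fz 0.31 Tz 0.475 open 0.247
time_s: 12.12
eef_pos: [0.512, -0.1856, 0.2043]
eef_rot: [-0.001, 0.736, 0.677, -0.0]
wrist_force: [-5.6, 1.3, -0.2]
opening: 0.252
t 12.12 xi,eta [-108.9    2.6] z 0.2043 head 85.24 Fxi -5.72 Feta 0.80 Fz -0.21 Tz 0.535 open 0.252
t 12.18 xi,eta [-108.9    2.6] z 0.2043 head 85.24 Fxi -5.84 Feta -0.37 Fz 0.39 Tz 0.489 open 0.251
```

View pics/w7.png

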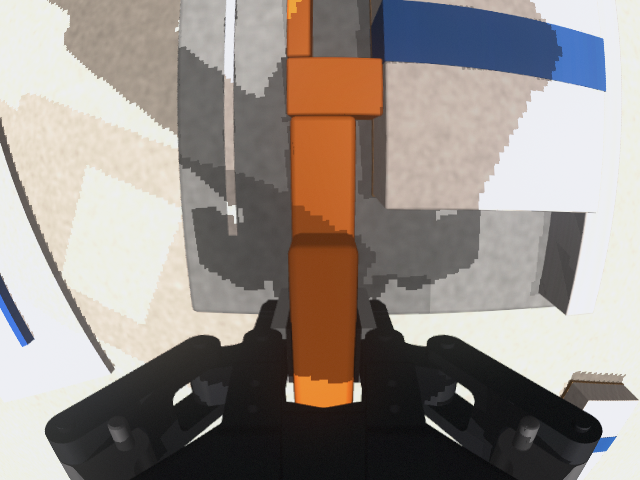

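```bash
python3 - <<'E'
from h import *
P,R,o=pose(); w=cams.camera('wrist'); t=cams.camera('top'); save(t,'top2.png')
X=wat(w,P,R,(597,213),.054); print('rear fence corner',Fr(X)); print('rear open',Fr(wat(w,P,R,(385,208),.054)), 'front side', Fr(wat(w,P,R,(606,40),.054)), Fr(wat(w,P,R,(384,5),.054)))
print(Fr(wat(w,P,R,(571,314),.046)), np.round(wpix(w,P,R,W(0,0,.046))))
c=t['color'][190:320,250:410]; cv2.imwrite('pics/t2c.png',cv2.cvtColor(cv2.resize(c,None,fx=4.5,fy=4.5,interpolation=cv2.INTER_CUBIC),cv2.COLOR_RGB2BGR))
for q in [W(0,40,.054),W(0,160,.054)]: print(np.round(((proj(t,q)-[250,190])+.5)*4.5-.5))
E
```

```text
rear fence corner [-0.8 50.9]
rear open [-90.4  50. ] front side [  1. 122.] [-91.3 118.2]
[2.8 2.3] [565. 319.]
[554. 202.]
[340. 178.]
```

View pics/t2c.png

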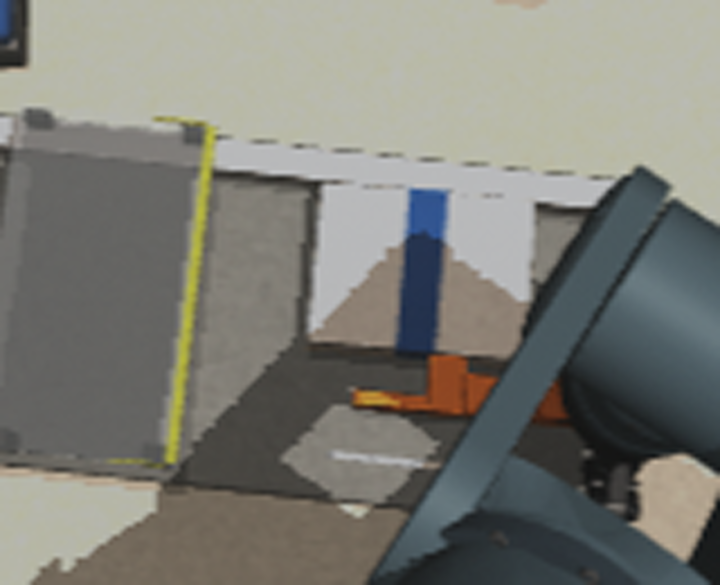

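```bash
python3 - <<'E'
from h import *
t=cams.camera('top'); c=t['color'][215:240,290:400].copy()
b=cv2.resize(c,None,fx=7,fy=14,interpolation=cv2.INTER_NEAREST)
for xi in (0,):
  for z,col in ((.046,(255,0,0)),(.054,(0,255,0))):
    for e in range(0,240,10):
        u=proj(t,W(xi,e,z)); x,y=(u-[290,215]+.5)*[7,14]; cv2.circle(b,(int(x),int(y)),2,col,-1)
cv2.imwrite('pics/t3c.png',cv2.cvtColor(b,cv2.COLOR_RGB2BGR)); st()
E
```

```text
t 12.32 xi,eta [-108.9    2.6] z 0.2043 head 85.24 Fxi -5.49 Feta 1.05 Fz 0.61 Tz 0.555 open 0.246
```

View pics/t3c.png

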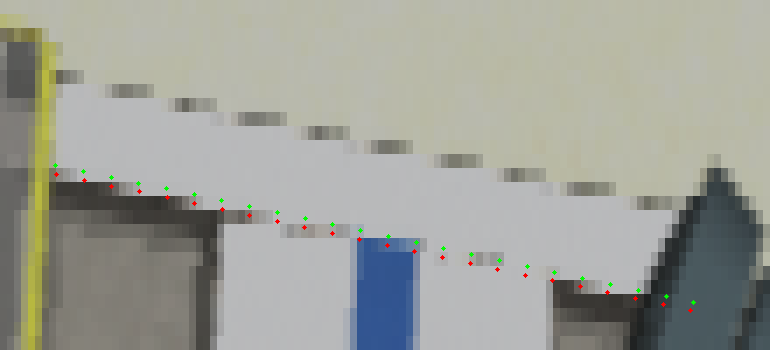

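The block edge follows the fence line to within about a pixel (~2 mm). To rule out a small gap at the front, I'll push again at mid-block: back off, advance 20 mm, press. The fingers stay about 17 mm behind the block's rear.

```bash
python3 -m handwheel '[{"offset":[0,-0.005,0],"spin":0,"grip":0},{"offset":[0.01,-0.005,0],"spin":0,"grip":0},{"offset":[0.02,-0.005,0],"spin":0,"grip":0},{"offset":[0.02,-0.003,0],"spin":0,"grip":0},{"offset":[0.02,-0.001,0],"spin":0,"grip":0},{"offset":[0.02,0,0],"spin":0,"grip":0},{"offset":[0.02,0.0005,0],"spin":0,"grip":0},{"offset":[0.02,0.0005,0],"spin":0,"grip":0}]'
python3 -c "from h import *;st()"
python3 -m handwheel '[{"offset":[0,0.0006,0],"spin":0,"grip":0},{"offset":[0,0.0012,0],"spin":0,"grip":0},{"offset":[0,0.0012,0],"spin":0,"grip":0}]'
python3 - <<'E'
from h import *
st(); p=cams.camera('wrist'); save(p,'w8.png'); st()
E
```

```text
time_s: 13.32
eef_pos: [0.5139, -0.1658, 0.2041]
eef_rot: [-0.002, 0.736, 0.677, -0.001]
wrist_force: [-4.9, 2.0, 0.6]
opening: 0.249
t 13.32 xi,eta [-108.7   22.6] z 0.2041 head 85.24 Fxi -5.08 Feta 1.60 Fz 0.56 Tz 0.541 open 0.249
time_s: 13.7
eef_pos: [0.5147, -0.1657, 0.2039]
eef_rot: [-0.002, 0.736, 0.677, -0.001]
wrist_force: [-8.3, 2.3, 2.0]
opening: 0.25
t 13.7 xi,eta [-108.    22.8] z 0.2039 head 85.27 Fxi -8.45 Feta 1.53 Fz 1.98 Tz 0.677 open 0.25
t 13.75 xi,eta [-108.    22.8] z 0.2039 head 85.26 Fxi -8.14 Feta 1.10 Fz 2.08 Tz 0.644 open 0.252
```

View pics/w8.png

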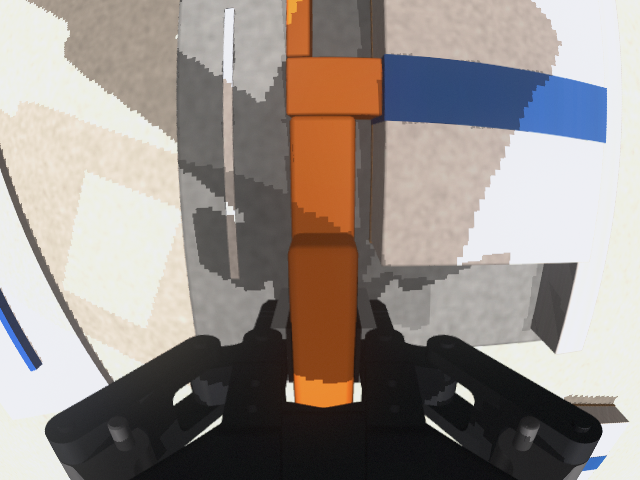

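The fence now takes about 8 N at mid-block, so the block is flush and the shoe is square on the band. Backing off and going round to the trailing corner.

```bash
python3 -m handwheel '[{"offset":[0,-0.008,0],"spin":0,"grip":0},{"offset":[0,-0.017,0],"spin":0,"grip":0},{"offset":[-0.03,-0.017,0],"spin":0.2,"grip":0},{"offset":[-0.06,-0.017,0],"spin":0.2,"grip":0},{"offset":[-0.08,-0.017,0],"spin":0.2,"grip":0},{"offset":[-0.08,-0.005,0],"spin":0.2,"grip":0},{"offset":[-0.08,0.008,0],"spin":0.2,"grip":0},{"offset":[-0.08,0.016,0],"spin":0.2,"grip":0},{"offset":[-0.08,0.016,0],"spin":0.2,"grip":0}]'
python3 - <<'E'
from h import *
st(); P,R,o=pose(); p=cams.camera('wrist'); save(p,'w9.png')
for q in [W(0,0,.046),W(-90,50.5,.054),W(0,50.5,.054)]: print(np.round(wpix(p,P,R,q)))
E
```

```text
time_s: 14.88
eef_pos: [0.526, -0.2465, 0.2046]
eef_rot: [0.0, 0.737, 0.676, 0.0]
wrist_force: [0.5, 0.9, -2.5]
opening: 0.248
t 14.88 xi,eta [-89.7 -56.8] z 0.2046 head 85.09 Fxi 0.39 Feta 0.95 Fz -2.46 Tz 0.006 open 0.248
[553. 185.]
[327.  26.]
[568.  56.]
```

View pics/w9.png

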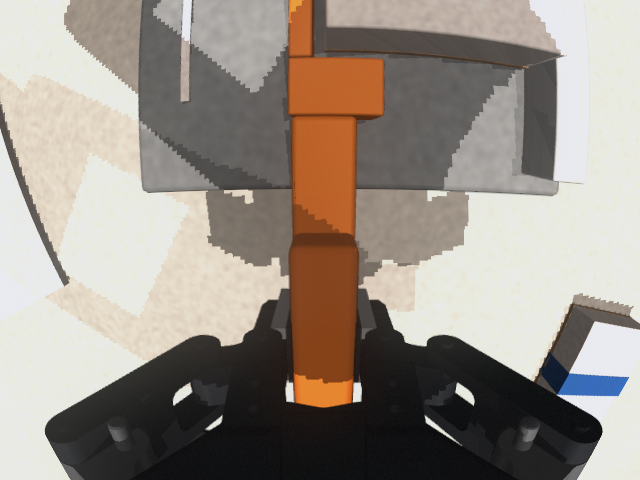

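The nose is behind the trailing corner: shoe front edge at row 57, block's rear face just ahead, lip inside edge at column 314 just left of the block's side. First lateral contact, then forward.

```bash
python3 -m handwheel '[{"offset":[0.004,0,0],"spin":0,"grip":0},{"offset":[0.008,0.001,0],"spin":0,"grip":0},{"offset":[0.008,0.002,0],"spin":0,"grip":0},{"offset":[0.008,0.002,0],"spin":0,"grip":0}]'
python3 -c "from h import *;st()"
python3 -m handwheel '[{"offset":[0,0.0005,0],"spin":0,"grip":0},{"offset":[0,0.001,0],"spin":0,"grip":0},{"offset":[0,0.001,0],"spin":0,"grip":0}]'
python3 -c "from h import *;st()"
```

```text
time_s: 15.42
eef_pos: [0.5279, -0.2395, 0.2048]
eef_rot: [0.0, 0.737, 0.676, -0.0]
wrist_force: [0.3, -0.1, -1.6]
opening: 0.254
t 15.43 xi,eta [-88.4 -49.6] z 0.2048 head 85.01 Fxi 0.32 Feta -0.05 Fz -1.59 Tz -0.024 open 0.254
time_s: 15.8
eef_pos: [0.5289, -0.2396, 0.2047]
eef_rot: [0.0, 0.737, 0.676, 0.0]
wrist_force: [-0.7, -0.3, -0.7]
opening: 0.245
t 15.8 xi,eta [-87.4 -49.7] z 0.2047 head 85.0 Fxi -0.66 Feta -0.33 Fz -0.71 Tz 0.073 open 0.245
```

```bash
python3 -m handwheel '[{"offset":[0,0.0005,0],"spin":0,"grip":0},{"offset":[0,0.001,0],"spin":0,"grip":0},{"offset":[0.001,0.001,0],"spin":0,"grip":0}]'
python3 -c "from h import *;st()"
python3 -m handwheel '[{"offset":[0.002,0,0],"spin":0,"grip":0},{"offset":[0.004,0,0],"spin":0,"grip":0},{"offset":[0.006,0,0],"spin":0,"grip":0}]'
python3 - <<'E'
from h import *
st(); p=cams.camera('wrist'); save(p,'w10.png')
E
```

```text
time_s: 16.18
eef_pos: [0.53, -0.2386, 0.2047]
eef_rot: [0.0, 0.737, 0.676, 0.0]
wrist_force: [0.4, -0.1, -1.7]
opening: 0.249
t 16.18 xi,eta [-86.4 -48.6] z 0.2047 head 85.0 Fxi 0.36 Feta -0.08 Fz -1.73 Tz -0.028 open 0.249
time_s: 16.55
eef_pos: [0.5304, -0.2327, 0.2048]
eef_rot: [0.0, 0.737, 0.676, -0.0]
wrist_force: [-2.1, -3.3, -1.2]
opening: 0.256
t 16.55 xi,eta [-86.5 -42.7] z 0.2048 head 85.01 Fxi -1.81 Feta -3.47 Fz -1.25 Tz 0.114 open 0.256
```

View pics/w10.png

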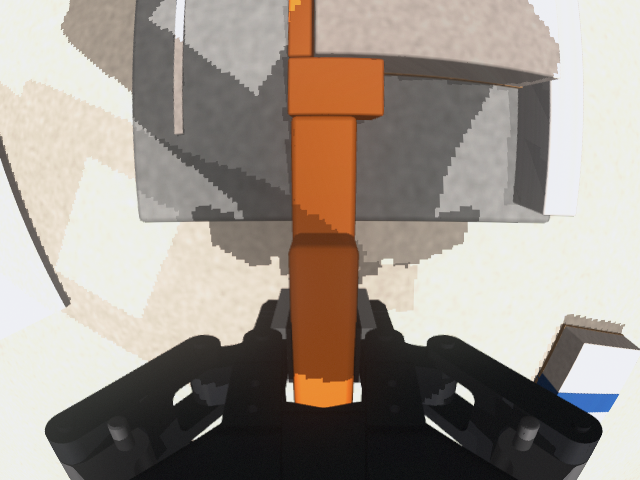

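The shoe bears on the trailing face (about 3.5 N to slide) and the lip is snug (about 1.8 N sideways). Feeding in chunks and watching the lateral force.

```bash
python3 -m handwheel '[{"offset":[0.005,0,0],"spin":0,"grip":0},{"offset":[0.01,0,0],"spin":0,"grip":0},{"offset":[0.015,0,0],"spin":0,"grip":0},{"offset":[0.02,0,0],"spin":0,"grip":0},{"offset":[0.025,0,0],"spin":0,"grip":0},{"offset":[0.03,0,0],"spin":0,"grip":0}]'
python3 - <<'E'
from h import *
st(); p=cams.camera('wrist'); save(p,'w11.png');t=cams.camera('top'); c=t['color'][205:260,230:400]
cv2.imwrite('pics/t4.png',cv2.cvtColor(cv2.resize(c,None,fx=4.5,fy=9,interpolation=cv2.INTER_NEAREST),cv2.COLOR_RGB2BGR))
E
```

```text
time_s: 17.35
eef_pos: [0.5331, -0.2024, 0.2047]
eef_rot: [-0.0, 0.737, 0.676, -0.0]
wrist_force: [-0.7, -2.0, -1.0]
opening: 0.254
t 17.35 xi,eta [-86.5 -12.2] z 0.2047 head 85.01 Fxi -0.55 Feta -2.04 Fz -0.98 Tz 0.119 open 0.254
```

View pics/w11.png

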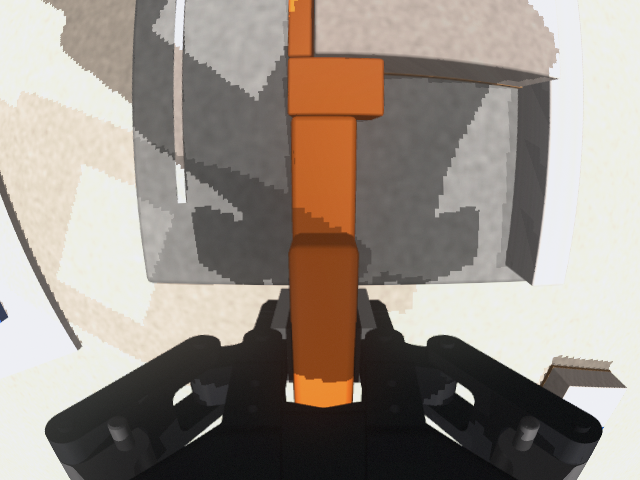

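View pics/t4.png

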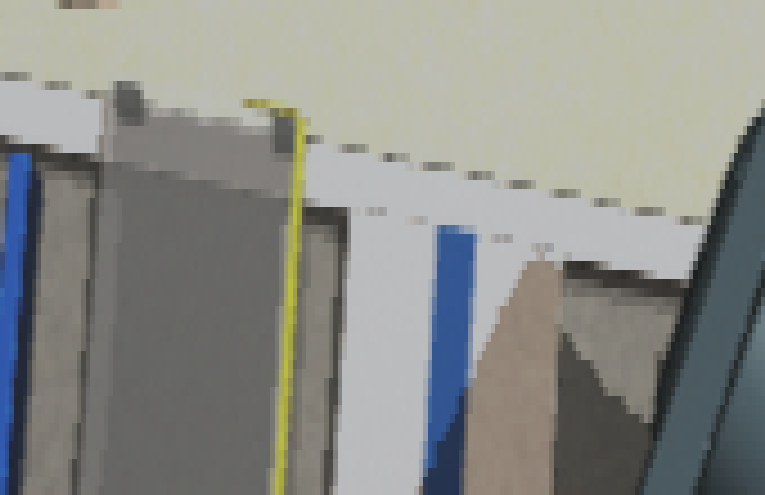

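The block is flush along the fence in both views. Continuing, with a hair of extra bias towards the fence.

```bash
python3 -m handwheel '[{"offset":[0.005,0.0005,0],"spin":0,"grip":0},{"offset":[0.01,0.0005,0],"spin":0,"grip":0},{"offset":[0.015,0.0005,0],"spin":0,"grip":0},{"offset":[0.02,0.0005,0],"spin":0,"grip":0},{"offset":[0.025,0.0005,0],"spin":0,"grip":0},{"offset":[0.03,0.0005,0],"spin":0,"grip":0},{"offset":[0.035,0.0005,0],"spin":0,"grip":0},{"offset":[0.04,0.0005,0],"spin":0,"grip":0}]'
python3 -c "from h import *;st()"
python3 -m handwheel '[{"offset":[0.005,0.0002,0],"spin":0,"grip":0},{"offset":[0.01,0.0003,0],"spin":0,"grip":0},{"offset":[0.015,0.0004,0],"spin":0,"grip":0},{"offset":[0.02,0.0005,0],"spin":0,"grip":0},{"offset":[0.025,0.0005,0],"spin":0,"grip":0},{"offset":[0.03,0.0005,0],"spin":0,"grip":0},{"offset":[0.035,0.0005,0],"spin":0,"grip":0},{"offset":[0.04,0.0005,0],"spin":0,"grip":0}]'
python3 - <<'E'
from h import *
st(); p=cams.camera('wrist'); save(p,'w12.png');t=cams.camera('top'); c=t['color'][195:280,210:390]
cv2.imwrite('pics/t5.png',cv2.cvtColor(cv2.resize(c,None,fx=4.4,fy=4.4,interpolation=cv2.INTER_NEAREST),cv2.COLOR_RGB2BGR))
E
```

```text
time_s: 18.45
eef_pos: [0.5371, -0.1626, 0.2047]
eef_rot: [-0.0, 0.737, 0.676, 0.0]
wrist_force: [-1.9, -3.2, -1.6]
opening: 0.247
t 18.45 xi,eta [-86.   27.8] z 0.2047 head 85.0 Fxi -1.63 Feta -3.31 Fz -1.63 Tz 0.116 open 0.247
time_s: 19.45
eef_pos: [0.541, -0.1228, 0.2047]
eef_rot: [-0.0, 0.737, 0.676, -0.0]
wrist_force: [-2.6, -3.0, -1.6]
opening: 0.251
t 19.45 xi,eta [-85.5  67.7] z 0.2047 head 85.0 Fxi -2.29 Feta -3.16 Fz -1.62 Tz 0.124 open 0.251
```

View pics/w12.png

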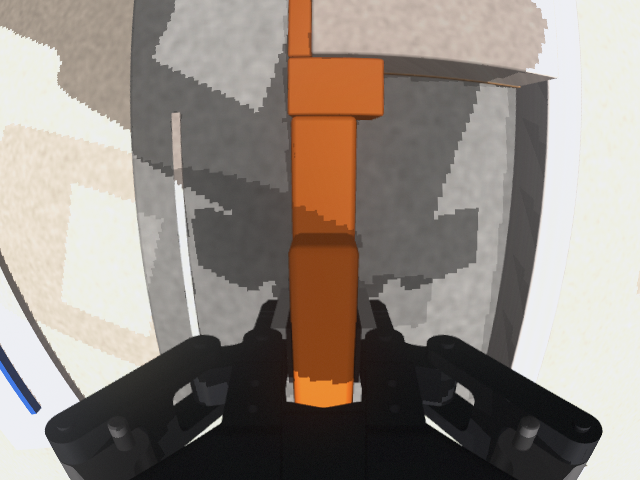

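View pics/t5.png

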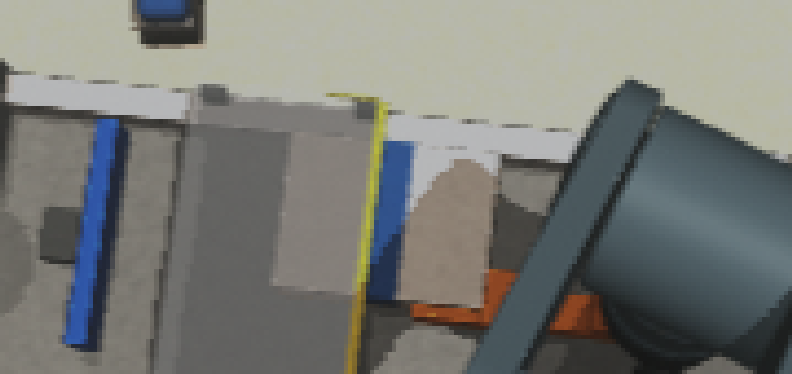

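The block is about a third under the guard and still flush, with 2.3 N on the lip. About 95 mm to go; feeding 80 more.

```bash
python3 -m handwheel '[{"offset":[0.005,0,0],"spin":0,"grip":0},{"offset":[0.01,0,0],"spin":0,"grip":0},{"offset":[0.015,0,0],"spin":0,"grip":0},{"offset":[0.02,0,0],"spin":0,"grip":0},{"offset":[0.025,0.0002,0],"spin":0,"grip":0},{"offset":[0.03,0.0002,0],"spin":0,"grip":0},{"offset":[0.035,0.0002,0],"spin":0,"grip":0},{"offset":[0.04,0.0002,0],"spin":0,"grip":0}]'
python3 -c "from h import *;st()"
python3 -m handwheel '[{"offset":[0.005,0,0],"spin":0,"grip":0},{"offset":[0.01,0,0],"spin":0,"grip":0},{"offset":[0.015,0,0],"spin":0,"grip":0},{"offset":[0.02,0,0],"spin":0,"grip":0},{"offset":[0.025,0.0002,0],"spin":0,"grip":0},{"offset":[0.03,0.0002,0],"spin":0,"grip":0},{"offset":[0.035,0.0002,0],"spin":0,"grip":0},{"offset":[0.038,0.0002,0],"spin":0,"grip":0}]'
python3 - <<'E'
from h import *
st(); p=cams.camera('wrist'); save(p,'w13.png');t=cams.camera('top'); save(t,'top5.png'); c=t['color'][195:280,210:390]
cv2.imwrite('pics/t6.png',cv2.cvtColor(cv2.resize(c,None,fx=4.4,fy=4.4,interpolation=cv2.INTER_NEAREST),cv2.COLOR_RGB2BGR))
E
```

```text
time_s: 20.55
eef_pos: [0.5447, -0.083, 0.2047]
eef_rot: [-0.0, 0.737, 0.676, -0.0]
wrist_force: [-2.4, -4.0, -1.5]
opening: 0.253
t 20.55 xi,eta [-85.3 107.7] z 0.2047 head 85.01 Fxi -2.02 Feta -4.19 Fz -1.54 Tz 0.251 open 0.253
time_s: 21.55
eef_pos: [0.5481, -0.0451, 0.2046]
eef_rot: [-0.0, 0.737, 0.676, -0.0]
wrist_force: [-3.8, -4.4, -0.2]
opening: 0.255
t 21.55 xi,eta [-85.1 145.8] z 0.2046 head 85.02 Fxi -3.42 Feta -4.70 Fz -0.16 Tz 0.364 open 0.255
```

View pics/w13.png

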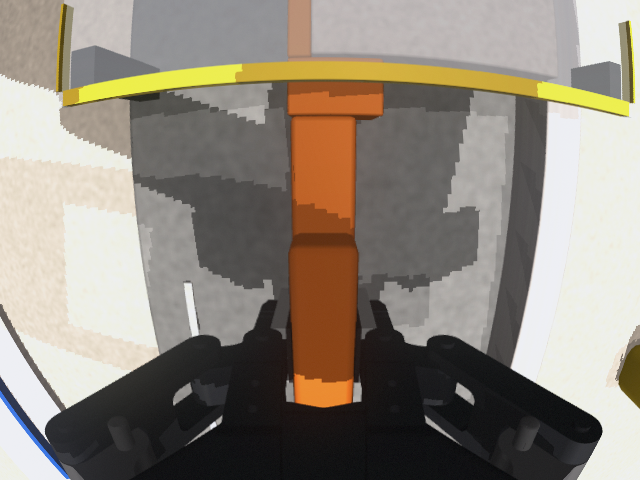

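View pics/t6.png

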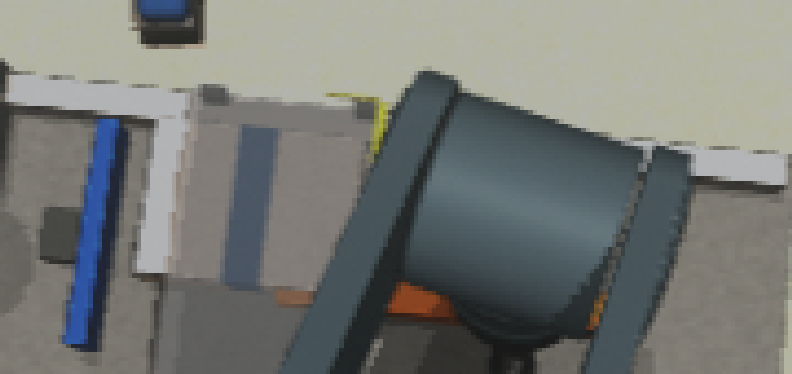

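The block's leading end has come out past the guard and is about 16 mm short of the gauge (crop x≈155 against ≈123), flush to the fence. Easing the side bias slightly and approaching.

```bash
python3 -m handwheel '[{"offset":[0.004,-0.0002,0],"spin":0,"grip":0},{"offset":[0.008,-0.0004,0],"spin":0,"grip":0},{"offset":[0.011,-0.0004,0],"spin":0,"grip":0},{"offset":[0.012,-0.0004,0],"spin":0,"grip":0}]'
python3 - <<'E'
from h import *
st(); t=cams.camera('top'); c=t['color'][215:275,220:270]
cv2.imwrite('pics/t7.png',cv2.cvtColor(cv2.resize(c,None,fx=10,fy=10,interpolation=cv2.INTER_NEAREST),cv2.COLOR_RGB2BGR))
E
```

```text
time_s: 22.15
eef_pos: [0.5489, -0.0332, 0.2047]
eef_rot: [0.0, 0.737, 0.676, 0.0]
wrist_force: [-2.2, -1.7, -1.6]
opening: 0.25
t 22.15 xi,eta [-85.4 157.7] z 0.2047 head 85.02 Fxi -2.09 Feta -1.90 Fz -1.60 Tz 0.233 open 0.25
```

View pics/t7.png

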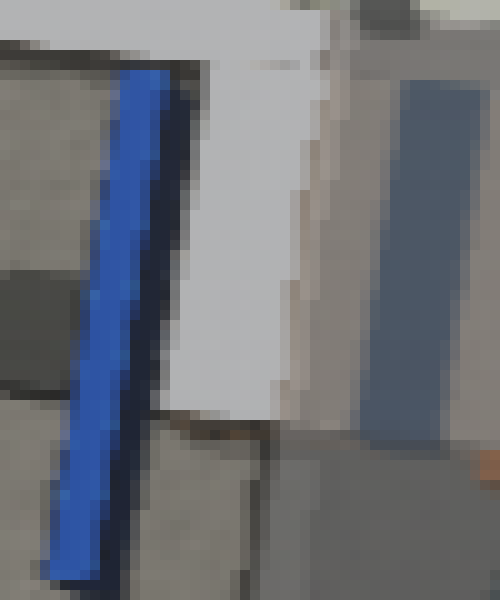

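```bash
python3 -m handwheel '[{"offset":[0.002,0,0],"spin":0,"grip":0},{"offset":[0.004,0,0],"spin":0,"grip":0},{"offset":[0.005,0,0],"spin":0,"grip":0}]'
python3 - <<'E'
from h import *
st(); t=cams.camera('top')
for n,q,z in [('g1',(233,235),.059),('g1b',(223+2,265),.059)]: pass
f=lambda x,y:(220+(x+.5)/10-.5,215+(y+.5)/10-.5)
print('gauge',Fr(at(t,f(170,75),.059)),Fr(at(t,f(140,200),.059)),'blk',Fr(at(t,f(208,65),.054)),Fr(at(t,f(190,200),.054)),Fr(at(t,f(165,412),.054)))
c=t['color'][215:275,220:270]
cv2.imwrite('pics/t8.png',cv2.cvtColor(cv2.resize(c,None,fx=10,fy=10,interpolation=cv2.INTER_NEAREST),cv2.COLOR_RGB2BGR))
E
```

```text
time_s: 22.58
eef_pos: [0.5493, -0.0284, 0.2047]
eef_rot: [0.0, 0.737, 0.676, 0.0]
wrist_force: [-2.3, -2.8, -1.6]
opening: 0.247
t 22.57 xi,eta [-85.4 162.5] z 0.2047 head 85.0 Fxi -2.03 Feta -2.99 Fz -1.64 Tz 0.169 open 0.247
gauge [ -6.9 382.3] [-39.2 385.2] blk [ -2.3 374.3] [-37.  373.9] [-90.7 372.4]
```

View pics/t8.png

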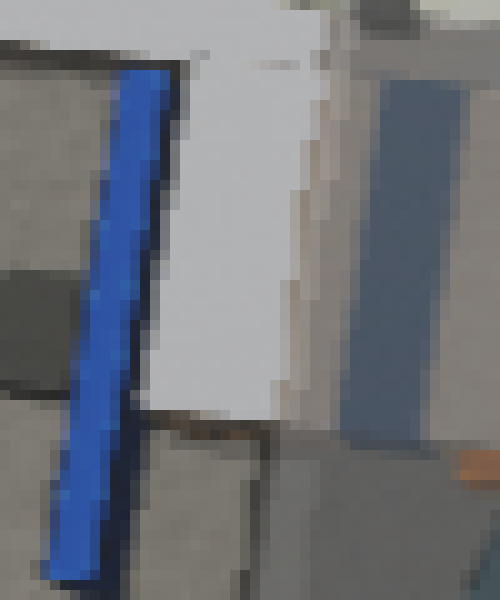

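About 4 mm left. Creeping in.

```bash
python3 -m handwheel '[{"offset":[0.001,0,0],"spin":0,"grip":0},{"offset":[0.002,0,0],"spin":0,"grip":0},{"offset":[0.002,0,0],"spin":0,"grip":0}]' >/dev/null
python3 -c "from h import *;st()"
python3 -m handwheel '[{"offset":[0.001,0,0],"spin":0,"grip":0},{"offset":[0.001,0,0],"spin":0,"grip":0}]' >/dev/null
python3 -c "from h import *;st()"
```

```text
t 23.0 xi,eta [-85.4 164.5] z 0.2047 head 85.0 Fxi -1.53 Feta -2.37 Fz -0.77 Tz 0.211 open 0.246
t 23.25 xi,eta [-85.4 165.5] z 0.2047 head 85.0 Fxi -2.47 Feta -2.71 Fz -1.65 Tz 0.166 open 0.25
```

```bash
python3 -m handwheel '[{"offset":[0.0007,0,0],"spin":0,"grip":0},{"offset":[0.0007,0,0],"spin":0,"grip":0}]' >/dev/null
python3 -c "from h import *;st()"
```

```text
t 23.5 xi,eta [-85.4 166.2] z 0.2047 head 85.0 Fxi -2.18 Feta -1.96 Fz -2.38 Tz 0.260 open 0.252
```

```bash
python3 -m handwheel '[{"offset":[0.0007,0,0],"spin":0,"grip":0},{"offset":[0.0007,0,0],"spin":0,"grip":0}]' >/dev/null
python3 -c "from h import *;st()"
python3 -m handwheel '[{"offset":[0.0005,0,0],"spin":0,"grip":0},{"offset":[0.0005,0,0],"spin":0,"grip":0}]' >/dev/null
python3 -c "from h import *;st()"
```

```text
t 23.75 xi,eta [-85.3 166.4] z 0.2048 head 85.01 Fxi -2.57 Feta -5.08 Fz -1.83 Tz 0.273 open 0.253
t 24.0 xi,eta [-85.3 166.6] z 0.2048 head 85.01 Fxi -2.83 Feta -7.18 Fz -0.88 Tz 0.302 open 0.25
```

Contact with the gauge: the force is now rising and the motion has stopped. Pressing up in small steps.

```bash
python3 -m handwheel '[{"offset":[0.0004,0,0],"spin":0,"grip":0},{"offset":[0.0004,0,0],"spin":0,"grip":0}]' >/dev/null
python3 -c "from h import *;st()"
python3 -m handwheel '[{"offset":[0.0004,0,0],"spin":0,"grip":0},{"offset":[0.0004,0,0],"spin":0,"grip":0}]' >/dev/null
python3 -c "from h import *;st()"
```

```text
t 24.25 xi,eta [-85.3 166.7] z 0.2049 head 85.02 Fxi -2.58 Feta -9.01 Fz 0.22 Tz 0.265 open 0.247
t 24.5 xi,eta [-85.2 166.8] z 0.2049 head 85.02 Fxi -2.65 Feta -11.69 Fz -0.99 Tz 0.335 open 0.247
```

About 11.7 N total, less roughly 3 N of sliding, leaves about 8–9 N on the gauge, inside the 6–11 N window. Holding half a second and checking.

```bash
python3 -m handwheel '[{"offset":[0,0,0],"spin":0,"grip":0},{"offset":[0,0,0],"spin":0,"grip":0},{"offset":[0,0,0],"spin":0,"grip":0},{"offset":[0,0,0],"spin":0,"grip":0}]' >/dev/null
python3 - <<'E'
from h import *
st(); t=cams.camera('top'); save(t,'top9.png');st()
c=t['color'][215:275,220:270]
cv2.imwrite('pics/t9.png',cv2.cvtColor(cv2.resize(c,None,fx=10,fy=10,interpolation=cv2.INTER_NEAREST),cv2.COLOR_RGB2BGR))
E
```

```text
t 25.0 xi,eta [-85.2 166.8] z 0.2049 head 85.02 Fxi -3.33 Feta -10.71 Fz -0.43 Tz 0.351 open 0.252
t 25.05 xi,eta [-85.2 166.8] z 0.2049 head 85.02 Fxi -3.48 Feta -10.44 Fz -0.67 Tz 0.238 open 0.248
```

View pics/t9.png

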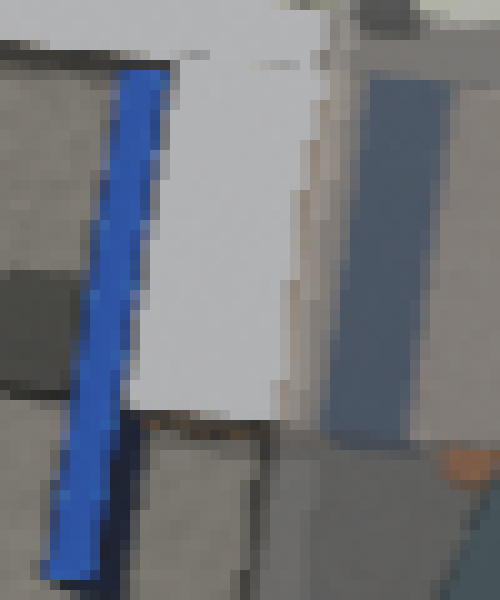

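The block is flat against the gauge and the fence. The gauge's edges sit on the same pixels as before, so it hasn't moved. Releasing: first the push, then the lip, then a straight retreat.

```bash
python3 -m handwheel '[{"offset":[-0.001,0,0],"spin":0,"grip":0},{"offset":[-0.0018,-0.0003,0],"spin":0,"grip":0},{"offset":[-0.0025,-0.0012,0],"spin":0,"grip":0},{"offset":[-0.004,-0.003,0],"spin":0,"grip":0},{"offset":[-0.006,-0.006,0],"spin":0,"grip":0},{"offset":[-0.02,-0.008,0],"spin":0,"grip":0},{"offset":[-0.05,-0.01,0],"spin":0,"grip":0},{"offset":[-0.09,-0.01,0],"spin":0,"grip":0},{"offset":[-0.14,-0.01,0],"spin":0,"grip":0},{"offset":[-0.19,-0.01,0],"spin":0,"grip":0},{"offset":[-0.19,-0.01,-0.04],"spin":0,"grip":0},{"offset":[-0.19,-0.01,-0.08],"spin":0,"grip":0},{"offset":[-0.19,-0.01,-0.08],"spin":0,"grip":0}]'
python3 - <<'E'
from h import *
st(); t=cams.camera('top'); save(t,'top10.png')
c=t['color'][190:320,170:400]
cv2.imwrite('pics/t10.png',cv2.cvtColor(cv2.resize(c,None,fx=3.4,fy=3.4,interpolation=cv2.INTER_CUBIC),cv2.COLOR_RGB2BGR))
c=t['color'][215:275,220:270]
cv2.imwrite('pics/t11.png',cv2.cvtColor(cv2.resize(c,None,fx=10,fy=10,interpolation=cv2.INTER_NEAREST),cv2.COLOR_RGB2BGR))
# mat centre & stick TCP target : stick origin 12mm ahead of TCP along tool x
mc=np.array([.4745,-.4065]); h=np.radians(-10.7); d=np.array([np.cos(h),np.sin(h)])
q=mc-.012*d; print('tcp target',q); plan([q[0],q[1],.285],-10.7)
E
```

```text
time_s: 26.68
eef_pos: [0.5242, -0.2131, 0.2884]
eef_rot: [0.004, 0.738, 0.675, 0.001]
wrist_force: [0.2, -1.3, -2.1]
opening: 0.25
t 26.68 xi,eta [-94.4 -23.7] z 0.2884 head 84.94 Fxi 0.30 Feta -1.28 Fz -2.14 Tz 0.009 open 0.25
tcp target [ 0.46270865 -0.404272  ]
t 26.73 P [ 0.5234 -0.2123  0.2862] head 84.96 F [-0.39  0.84 -1.52] T [-0.002 -0.003 -0.036] open 0.25
offset [-0.1966, -0.0436, 0.0014] spin 95.66
```

View pics/t10.png

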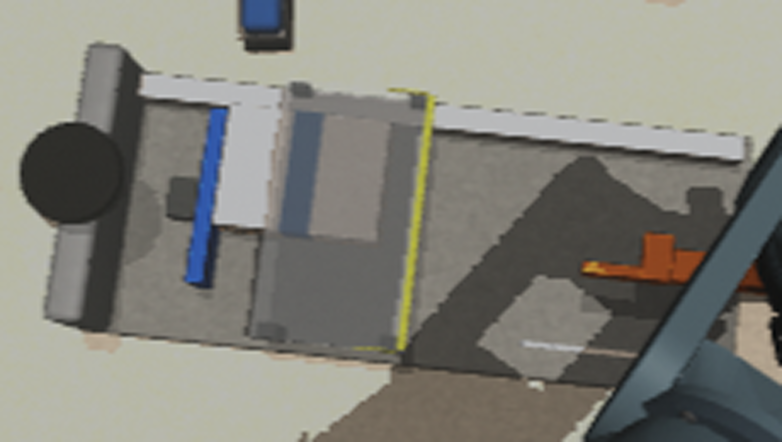

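View pics/t11.png

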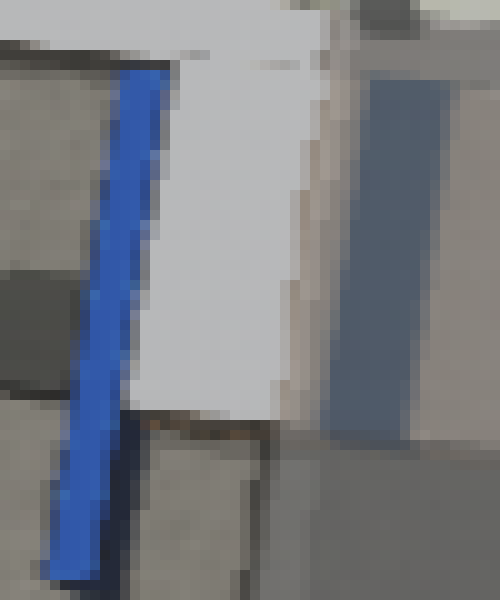

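The block and gauge sit on exactly the same pixels after the release. Carrying the stick back over the mat.

```bash
python3 -m handwheel '[{"offset":[-0.025,-0.005,0],"spin":10.5,"grip":0},{"offset":[-0.05,-0.01,0],"spin":21,"grip":0},{"offset":[-0.075,-0.015,0],"spin":31.5,"grip":0},{"offset":[-0.1,-0.02,0],"spin":42,"grip":0},{"offset":[-0.125,-0.025,0],"spin":52.5,"grip":0},{"offset":[-0.15,-0.03,0],"spin":63,"grip":0},{"offset":[-0.17,-0.035,0],"spin":73.5,"grip":0},{"offset":[-0.185,-0.04,0],"spin":84,"grip":0},{"offset":[-0.1966,-0.0436,0],"spin":94,"grip":0},{"offset":[-0.1966,-0.0436,0],"spin":95.7,"grip":0},{"offset":[-0.1966,-0.0436,0],"spin":95.7,"grip":0},{"offset":[-0.1966,-0.0436,0],"spin":95.7,"grip":0}]'
python3 - <<'E'
from h import *
plan([.4627,-.4043,.1865],-10.7)
p=cams.camera('wrist'); save(p,'w14.png')
E
```

```text
time_s: 28.22
eef_pos: [0.4629, -0.4026, 0.2842]
eef_rot: [-0.0, 0.996, -0.092, -0.0]
wrist_force: [-0.2, -0.1, -1.6]
opening: 0.246
t 28.23 P [ 0.4629 -0.4026  0.2842] head -10.55 F [-0.2  -0.08 -1.58] T [-0.009  0.046  0.016] open 0.246
offset [0.0002, 0.0017, 0.0977] spin 0.15
```

View pics/w14.png

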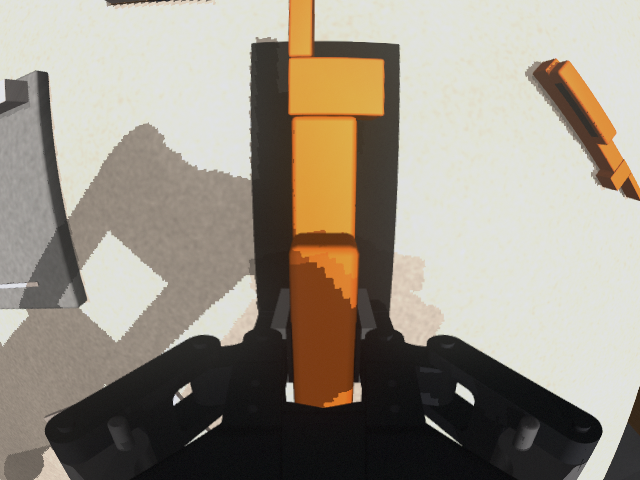

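The stick is centred and parallel over the mat. Lowering and feeling for contact.

```bash
python3 -m handwheel '[{"offset":[0,0.001,0.05],"spin":0,"grip":0},{"offset":[0,0.001,0.085],"spin":0,"grip":0},{"offset":[0,0.001,0.093],"spin":0,"grip":0},{"offset":[0,0.001,0.096],"spin":0,"grip":0},{"offset":[0,0.001,0.097],"spin":0,"grip":0},{"offset":[0,0.001,0.097],"spin":0,"grip":0}]' >/dev/null
python3 -c "from h import *;st()"
python3 -m handwheel '[{"offset":[0,0,0.0007],"spin":0,"grip":0},{"offset":[0,0,0.0007],"spin":0,"grip":0}]' >/dev/null
python3 -c "from h import *;st()"
```

```text
t 29.02 xi,eta [-138.8 -219.9] z 0.1892 head -10.69 Fxi -0.87 Feta 0.14 Fz -2.10 Tz -0.006 open 0.25
t 29.27 xi,eta [-139.2 -219.5] z 0.1874 head -10.69 Fxi -0.02 Feta -0.08 Fz -1.32 Tz 0.008 open 0.249
```

```bash
python3 -m handwheel '[{"offset":[0,0,0.0008],"spin":0,"grip":0},{"offset":[0,0,0.0008],"spin":0,"grip":0}]' >/dev/null
python3 -c "from h import *;st()"
python3 -m handwheel '[{"offset":[0,0,0.0006],"spin":0,"grip":0},{"offset":[0,0,0.0006],"spin":0,"grip":0}]' >/dev/null
python3 -c "from h import *;st()"
```

```text
t 29.52 xi,eta [-139.3 -219.4] z 0.1861 head -10.7 Fxi -0.14 Feta -0.38 Fz -1.89 Tz -0.022 open 0.251
t 29.77 xi,eta [-139.2 -219.5] z 0.1858 head -10.7 Fxi -0.96 Feta 0.66 Fz 1.18 Tz -0.065 open 0.25
```

Contact (Fz turned from -1.9 to +1.2 N). Opening the gripper and rising.

```bash
python3 -m handwheel '[{"offset":[0,0,0],"spin":0,"grip":1},{"offset":[0,0,0],"spin":0,"grip":1},{"offset":[0,0,0],"spin":0,"grip":1},{"offset":[0,0,0],"spin":0,"grip":1},{"offset":[0,0,0],"spin":0,"grip":1},{"offset":[0,0,0],"spin":0,"grip":1},{"offset":[0,0,0],"spin":0,"grip":1},{"offset":[0,0,-0.02],"spin":0,"grip":1},{"offset":[0,0,-0.06],"spin":0,"grip":1},{"offset":[0,0,-0.12],"spin":0,"grip":1},{"offset":[0,0,-0.12],"spin":0,"grip":1},{"offset":[0,0,-0.12],"spin":0,"grip":1},{"offset":[0,0,-0.12],"spin":0,"grip":1}]'
python3 - <<'E'
from h import *
st(); w=cams.camera('wrist'); save(w,'w15.png'); s=cams.camera('scene'); save(s,'scene15.png'); t=cams.camera('top'); save(t,'top15.png')
c=t['color'][190:320,170:400]
cv2.imwrite('pics/t15.png',cv2.cvtColor(cv2.resize(c,None,fx=3.4,fy=3.4,interpolation=cv2.INTER_CUBIC),cv2.COLOR_RGB2BGR))
E
```

```text
time_s: 31.4
eef_pos: [0.4622, -0.4037, 0.3044]
eef_rot: [-0.001, 0.996, -0.093, -0.001]
wrist_force: [-0.3, -0.0, 0.9]
opening: 1.001
t 31.4 xi,eta [-139.7 -219. ] z 0.3044 head -10.7 Fxi -0.29 Feta -0.06 Fz 0.94 Tz -0.039 open 1.001
```

View pics/w15.png

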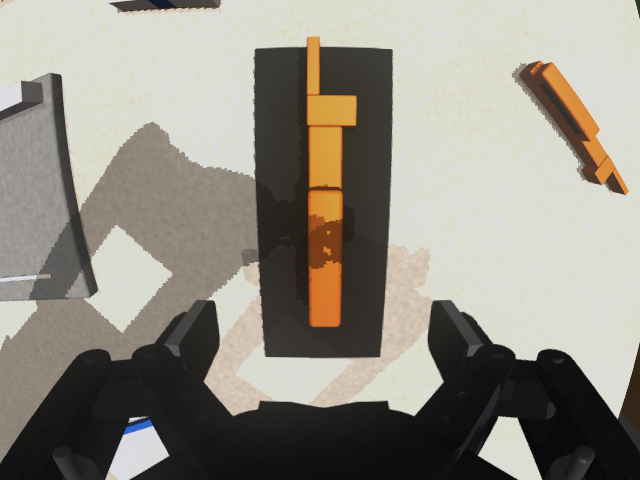

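View pics/scene15.png

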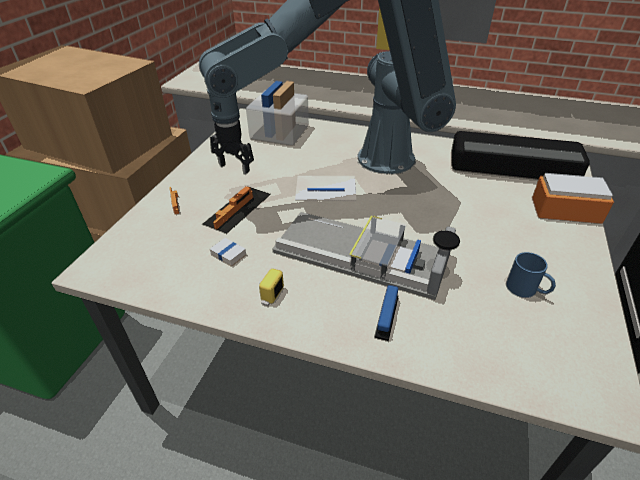

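View pics/t15.png

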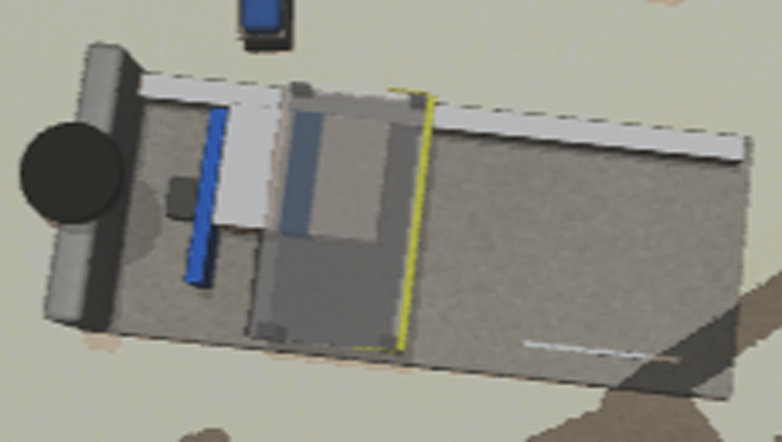

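The stick lies flat on the mat, roughly centred. The block is home against fence and gauge, and the bystanders are on their original pixels. Handing in.

```bash
python3 -c "from h import *;print(ctrl.hand_in());st()"
```

```text
the job is handed in; nothing more can be done
None
the job is handed in; nothing more can be done
```

I handed the job in at about 31 s of the 72 s allowed; no verdict was reported, so this rests on my own checks.

- **Squaring:** I picked the 200 mm stick off the mat and squared the block to the fence with the shoe's right side, pushing a second time at mid-block. The fence took about 8 N.
- **Feeding:** I fed the block under the guard with the notch. The side force stayed between 0.5 and 3.5 N towards the fence the whole way.
- **Pressing home:** I held about 10.5–11.7 N in total, less roughly 3 N of sliding resistance. That leaves about 8 N on the gauge for more than 0.5 s.
- **Putting back:** I released the block and laid the stick back on its mat.

**Last checks:**
- In the top view the block was flush to both fence and gauge.
- The gauge edges were on the same pixels as before contact, so I saw no movement.
- The stick lay flat and near the mat's centre. The tape measure, stapler and mug looked unmoved in the final scene picture.
- The gripper was open and clear.

The camera can't resolve fence and gauge gaps below about 1–2 mm, so for those I relied on the contact forces as well. One early reading left a possible gap of up to 2–3 mm at the block's front corner; the second push was made to close it.

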